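# Put a chain-link case right: swap the wrong link, fill the empty pockets, lock it

## Robot

A 7-joint arm with a two-finger parallel gripper is mounted at the origin on the work surface. World frame = base frame: x ahead of the robot, y to its left, z up, the work surface at z = 0. Lengths are in m, angles in rad, forces in N, time in s.
With the tool pointing down it reaches from about 0.425 to 0.925 m from the base axis. Payload 6.8 kg.
Tool frame: the origin (TCP) lies on the front face of the gripper's body, between the roots of the fingers; the fingertips stand 73 mm ahead of it and the grasp point (between the pads) lies r.pinch_z ahead of it (r.pinch_z is the distance from the TCP to the grasp point, in m); z points along the fingers, y is the direction in which the jaws open and shut (so a half turn about z gives the same grasp; the last joint's range is limited). The gripper opens to 85 mm and grips with 20 to 120 N. Pads are 22 mm wide; open, the fingers measure 114 mm over their backs; the gripper's body (76 mm by 85 mm) begins 54 mm behind the grasp point. The pads swing forward as they close: fully open they stand 13 mm farther back than shut.
Start: joints at [-1.229, 0.477, 0.022, 1.555, -0.011, 1.109, -0.083], TCP at [0.293, 0.608, 0.304] pointing down, gripper open.
Joint ranges: [-2.96, 2.96], [-0.34, 2.1], [-1.41, 1.46], [0.24, 2.44], [-1.37, 4.51], [0.17, 1.92], [-2.96, 2.96]. Speed limits (rad/s): [2.39, 2.39, 3.14, 3.14, 3.14, 3.14, 3.14].

## Interface

Orientations are given as a rotation vector (axis times angle).
In Python, from bench import readout, grab_frame, r, search_frame, masks_of, tip_of gives the robot as it stands.
- The arm moves only by the tool step_arm, never from a script. Its argument "commands" is a list of rows, each a list of 7 numbers: the shift along the tool's x, y, z as a fraction of full scale, then the turn, a rotation vector about the tool's x, y, z as a fraction of full scale, then the gripper's target within -1 to 1 (shut at 1, half-way at 0, fully open at -1). In form: [[tx, ty, tz, ax, ay, az, hand], ...]. A call has exactly 10 rows; each row is the pose to reach, as a shift and turn from the pose measured when the call began, along the tool's axes at that moment, turning the shorter way round; what a row does not reach only later rows make up. Full scale, the value 1, is 500 mm for a shift and 360 degrees for a turn. A row lasts 1/8 s, in which the tool goes at most 62.5 mm and 10.7 degrees, less where a joint would pass 70% of its speed; a pose out of reach is approached as far as the arm can. A call with a number of a shift or a turn outside -1 to 1 is refused whole. A call with a gripper value outside its range is refused whole. The fingers move at their own pace and stop on an object; "newtons" is the grip in N (left out, the last holds). Time passes only in rows, so rows that repeat a pose let the fingers close, or fill a call up. It gives the time, the measured TCP pose, the force and the opening at its end, in the units of the state.
- readout.get_obs(): the state, without advancing time (a new reading comes with each control period).
- grab_frame(name): name is "side" or "top"; returns a dict with "img" (384x512x3 uint8, red, green, blue), "K" (3x3 intrinsics, pixels), "world_to_cam" (4x4, takes a point from world to camera coordinates). Camera axes: x right, y down, z forward; pixel columns grow to the right and rows downward; lengths in m; the calibration is good to about 2 mm. A picture is of the moment at which its call begins. There is no depth.
- r.hand_in(): hands the job in, once; it reports no verdict.
Trained networks look in a picture, given as the dict that the camera call returned (one of the last four; its "shot" number tells which), for a name from the list of things; names that differ only in an ending like _2 or _b are one class to them, and where a whole thing is asked for, a point or a joint stands for the part that bears it (a point fixed in the world has none). Each returns a list of dicts, best first, with "p" (0 to 1); they miss things now and then, are a little off and sometimes report something else, mostly with a low value. They report only what shows in the picture. A call takes as long as a camera call. They do not tell look-alikes from the thing itself.
- search_frame(thing, picture): "extent" ([centre column, centre row, width, height] in pixels, round what is visible of it).
- masks_of(thing, picture): "pixels" (384x512 bool, what is visible of it) and "extent" ([centre column, centre row, width, height] in pixels, round what is visible of it).
- tip_of(thing, picture): "point" ([column, row] in pixels: a listed point, or the origin of a listed thing).
The state is a dict: "clock": time; "joints": joint angles; "qvel": joint speeds; "tau": joint torques, N m; "tcp_pos": TCP position; "orientation": TCP orientation; "contact_force": force on the tool from outside, world axes, zero at the start; "moment": the same for the moment, N m; "grip_width": finger opening in m.
Only numpy, scipy, OpenCV 4.12 (cv2) and the standard library are available. Lean on these libraries where they do the work, as an engineer would, in place of code of your own. Each camera call takes 0.05 s, during which the arm holds its last target. There are 200 camera calls.

## Task

The green case must go out with six identical links, full-length dark steel ones. Slide its lock bar fully open, put the one wrong link (a short one or a brass one) into the round tin, and seat a full-length dark steel link from the stock tray in the pocket it leaves and in every other empty pocket. Leave the case's good links, the jar and the hammer alone and keep all other stock in the stock tray; when all six are seated, slide the bar fully shut.

Things in the scene. Friction and masses are not known exactly. Their poses are not given: they have to be found in the camera images.
- kit: Green open case, fixed, left or right on the bench, 228 (x) by 211 mm (y). Origin: centre of its underside. Six pockets in two rows (x -58, +58 mm) of three (y +74, 0, -74 mm), each 92 by 43 mm, white floor 6 mm and rib tops 16 mm above the bench; two to four start empty. Two 10 mm square posts, 46 mm high, at x 0, y -37 and +37 carry the lock bar.
- pocket0 (a point): Where the centre of a link seated in pocket 0 lies: middle of the pocket, 17 mm above its floor (23 mm above the bench). Axes as the case; a link lies with its length along x, either way round.
- pocket1 (a point): Where the centre of a link seated in pocket 1 lies: middle of the pocket, 17 mm above its floor (23 mm above the bench). Axes as the case; a link lies with its length along x, either way round.
- pocket2 (a point): Where the centre of a link seated in pocket 2 lies: middle of the pocket, 17 mm above its floor (23 mm above the bench). Axes as the case; a link lies with its length along x, either way round.
- pocket3 (a point): Where the centre of a link seated in pocket 3 lies: middle of the pocket, 17 mm above its floor (23 mm above the bench). Axes as the case; a link lies with its length along x, either way round.
- pocket4 (a point): Where the centre of a link seated in pocket 4 lies: middle of the pocket, 17 mm above its floor (23 mm above the bench). Axes as the case; a link lies with its length along x, either way round.
- pocket5 (a point): Where the centre of a link seated in pocket 5 lies: middle of the pocket, 17 mm above its floor (23 mm above the bench). Axes as the case; a link lies with its length along x, either way round.
- lockbar (a joint): Bar along the case's y between the rows. m: 0 shut, 0.037 fully open, moving to case +y; 2 N friction, stays put. Three tabs (60 mm in x, 16 in y, 46 to 52 mm above the bench) lie over the link ends when shut, midway between links when open. Red handle, 20 by 20 mm, 52 to 86 mm above the bench, at case x 0, y = joint value: pinch across x at 74 mm.
- stock: Wooden stock tray, 224 mm (x) by 320 mm (y), fixed, on the other half of the bench. Origin: centre of its underside; floor 5 mm above the bench, rim 13 mm above the bench and 6 mm thick.
- tin: Round open yellow-brass tin for rejects, 132 mm across outside, 124 mm inside, 34 mm high, floor 4 mm thick; fixed. Origin: centre of its underside.
- K1: Chain link of the correct kind, 84 mm long (x), 36 wide (y), 34 high (z): two dark blued-steel side plates with straight flanks and round ends, bright steel rollers between. Origin at its centre. 0.15 to 0.4 kg; may lie on any long side; pinch it across the plates. In the case from the start, already right; some of K1 to K4 are absent.
- K2: Chain link of the correct kind, 84 mm long (x), 36 wide (y), 34 high (z): two dark blued-steel side plates with straight flanks and round ends, bright steel rollers between. Origin at its centre. 0.15 to 0.4 kg; may lie on any long side; pinch it across the plates. In the case from the start, already right; some of K1 to K4 are absent.
- K3: Chain link of the correct kind, 84 mm long (x), 36 wide (y), 34 high (z): two dark blued-steel side plates with straight flanks and round ends, bright steel rollers between. Origin at its centre. 0.15 to 0.4 kg; may lie on any long side; pinch it across the plates. In the case from the start, already right; some of K1 to K4 are absent.
- K4: Chain link of the correct kind, 84 mm long (x), 36 wide (y), 34 high (z): two dark blued-steel side plates with straight flanks and round ends, bright steel rollers between. Origin at its centre. 0.15 to 0.4 kg; may lie on any long side; pinch it across the plates. In the case from the start, already right; some of K1 to K4 are absent.
- S1: Chain link of the correct kind, 84 mm long (x), 36 wide (y), 34 high (z): two dark blued-steel side plates with straight flanks and round ends, bright steel rollers between. Origin at its centre. 0.15 to 0.4 kg; may lie on any long side; pinch it across the plates. A spare lying in the stock tray (all five always there).
- S2: Chain link of the correct kind, 84 mm long (x), 36 wide (y), 34 high (z): two dark blued-steel side plates with straight flanks and round ends, bright steel rollers between. Origin at its centre. 0.15 to 0.4 kg; may lie on any long side; pinch it across the plates. A spare lying in the stock tray (all five always there).
- S3: Chain link of the correct kind, 84 mm long (x), 36 wide (y), 34 high (z): two dark blued-steel side plates with straight flanks and round ends, bright steel rollers between. Origin at its centre. 0.15 to 0.4 kg; may lie on any long side; pinch it across the plates. A spare lying in the stock tray (all five always there).
- S4: Chain link of the correct kind, 84 mm long (x), 36 wide (y), 34 high (z): two dark blued-steel side plates with straight flanks and round ends, bright steel rollers between. Origin at its centre. 0.15 to 0.4 kg; may lie on any long side; pinch it across the plates. A spare lying in the stock tray (all five always there).
- S5: Chain link of the correct kind, 84 mm long (x), 36 wide (y), 34 high (z): two dark blued-steel side plates with straight flanks and round ends, bright steel rollers between. Origin at its centre. 0.15 to 0.4 kg; may lie on any long side; pinch it across the plates. A spare lying in the stock tray (all five always there).
- W1: Chain link of the wrong, short kind, 64 mm long (x), 36 wide (y), 34 high (z): two dark blued-steel side plates with straight flanks and round ends, bright steel rollers between. Origin at its centre. 0.15 to 0.4 kg; may lie on any long side; pinch it across the plates. In one pocket of the case; either W1 or W2 is there, the other absent.
- W2: Chain link of the wrong, brass kind, 84 mm long (x), 36 wide (y), 34 high (z): two brass-yellow side plates with straight flanks and round ends, red rollers between. Origin at its centre. 0.15 to 0.4 kg; may lie on any long side; pinch it across the plates. In one pocket of the case; either W1 or W2 is there, the other absent.
- D1: Chain link of the wrong, short kind, 64 mm long (x), 36 wide (y), 34 high (z): two dark blued-steel side plates with straight flanks and round ends, bright steel rollers between. Origin at its centre. 0.15 to 0.4 kg; may lie on any long side; pinch it across the plates. Lies in the stock tray among the spares: not to be used.
- jar: Amber glass jar with a red cap, 64 mm across, 85 mm high, bystander. Origin: centre of its underside.
- hammer: Hammer lying on the bench, bystander, about 260 mm long along x. Origin on its underside.
Mind the look-alikes: they are no part of the job. Several things have the shape of the tin; the one meant has the colours described above.

How it is judged:
On the way, in this order (a step that is already met when the one before it is completed fails the run):
1. the lock bar is slid open (31 mm or more) (value of joint lockbar above 0.031 m), for 0.2 s.
2. the wrong link lies in the tin and all six pockets hold a seated full-length steel link, the bar still open (((distance between K1 and pocket0 below 0.008 m and angle between the x axis of K1 and the x axis of pocket0, either way round below 0.1 rad) or (distance between K2 and pocket0 below 0.008 m and angle between the x axis of K2 and the x axis of pocket0, either way round below 0.1 rad) or (distance between K3 and pocket0 below 0.008 m and angle between the x axis of K3 and the x axis of pocket0, either way round below 0.1 rad) or (distance between K4 and pocket0 below 0.008 m and angle between the x axis of K4 and the x axis of pocket0, either way round below 0.1 rad) or (distance between S1 and pocket0 below 0.008 m and angle between the x axis of S1 and the x axis of pocket0, either way round below 0.1 rad) or (distance between S2 and pocket0 below 0.008 m and angle between the x axis of S2 and the x axis of pocket0, either way round below 0.1 rad) or (distance between S3 and pocket0 below 0.008 m and angle between the x axis of S3 and the x axis of pocket0, either way round below 0.1 rad) or (distance between S4 and pocket0 below 0.008 m and angle between the x axis of S4 and the x axis of pocket0, either way round below 0.1 rad) or (distance between S5 and pocket0 below 0.008 m and angle between the x axis of S5 and the x axis of pocket0, either way round below 0.1 rad)) and ((distance between K1 and pocket1 below 0.008 m and angle between the x axis of K1 and the x axis of pocket1, either way round below 0.1 rad) or (distance between K2 and pocket1 below 0.008 m and angle between the x axis of K2 and the x axis of pocket1, either way round below 0.1 rad) or (distance between K3 and pocket1 below 0.008 m and angle between the x axis of K3 and the x axis of pocket1, either way round below 0.1 rad) or (distance between K4 and pocket1 below 0.008 m and angle between the x axis of K4 and the x axis of pocket1, either way round below 0.1 rad) or (distance between S1 and pocket1 below 0.008 m and angle between the x axis of S1 and the x axis of pocket1, either way round below 0.1 rad) or (distance between S2 and pocket1 below 0.008 m and angle between the x axis of S2 and the x axis of pocket1, either way round below 0.1 rad) or (distance between S3 and pocket1 below 0.008 m and angle between the x axis of S3 and the x axis of pocket1, either way round below 0.1 rad) or (distance between S4 and pocket1 below 0.008 m and angle between the x axis of S4 and the x axis of pocket1, either way round below 0.1 rad) or (distance between S5 and pocket1 below 0.008 m and angle between the x axis of S5 and the x axis of pocket1, either way round below 0.1 rad)) and ((distance between K1 and pocket2 below 0.008 m and angle between the x axis of K1 and the x axis of pocket2, either way round below 0.1 rad) or (distance between K2 and pocket2 below 0.008 m and angle between the x axis of K2 and the x axis of pocket2, either way round below 0.1 rad) or (distance between K3 and pocket2 below 0.008 m and angle between the x axis of K3 and the x axis of pocket2, either way round below 0.1 rad) or (distance between K4 and pocket2 below 0.008 m and angle between the x axis of K4 and the x axis of pocket2, either way round below 0.1 rad) or (distance between S1 and pocket2 below 0.008 m and angle between the x axis of S1 and the x axis of pocket2, either way round below 0.1 rad) or (distance between S2 and pocket2 below 0.008 m and angle between the x axis of S2 and the x axis of pocket2, either way round below 0.1 rad) or (distance between S3 and pocket2 below 0.008 m and angle between the x axis of S3 and the x axis of pocket2, either way round below 0.1 rad) or (distance between S4 and pocket2 below 0.008 m and angle between the x axis of S4 and the x axis of pocket2, either way round below 0.1 rad) or (distance between S5 and pocket2 below 0.008 m and angle between the x axis of S5 and the x axis of pocket2, either way round below 0.1 rad)) and ((distance between K1 and pocket3 below 0.008 m and angle between the x axis of K1 and the x axis of pocket3, either way round below 0.1 rad) or (distance between K2 and pocket3 below 0.008 m and angle between the x axis of K2 and the x axis of pocket3, either way round below 0.1 rad) or (distance between K3 and pocket3 below 0.008 m and angle between the x axis of K3 and the x axis of pocket3, either way round below 0.1 rad) or (distance between K4 and pocket3 below 0.008 m and angle between the x axis of K4 and the x axis of pocket3, either way round below 0.1 rad) or (distance between S1 and pocket3 below 0.008 m and angle between the x axis of S1 and the x axis of pocket3, either way round below 0.1 rad) or (distance between S2 and pocket3 below 0.008 m and angle between the x axis of S2 and the x axis of pocket3, either way round below 0.1 rad) or (distance between S3 and pocket3 below 0.008 m and angle between the x axis of S3 and the x axis of pocket3, either way round below 0.1 rad) or (distance between S4 and pocket3 below 0.008 m and angle between the x axis of S4 and the x axis of pocket3, either way round below 0.1 rad) or (distance between S5 and pocket3 below 0.008 m and angle between the x axis of S5 and the x axis of pocket3, either way round below 0.1 rad)) and ((distance between K1 and pocket4 below 0.008 m and angle between the x axis of K1 and the x axis of pocket4, either way round below 0.1 rad) or (distance between K2 and pocket4 below 0.008 m and angle between the x axis of K2 and the x axis of pocket4, either way round below 0.1 rad) or (distance between K3 and pocket4 below 0.008 m and angle between the x axis of K3 and the x axis of pocket4, either way round below 0.1 rad) or (distance between K4 and pocket4 below 0.008 m and angle between the x axis of K4 and the x axis of pocket4, either way round below 0.1 rad) or (distance between S1 and pocket4 below 0.008 m and angle between the x axis of S1 and the x axis of pocket4, either way round below 0.1 rad) or (distance between S2 and pocket4 below 0.008 m and angle between the x axis of S2 and the x axis of pocket4, either way round below 0.1 rad) or (distance between S3 and pocket4 below 0.008 m and angle between the x axis of S3 and the x axis of pocket4, either way round below 0.1 rad) or (distance between S4 and pocket4 below 0.008 m and angle between the x axis of S4 and the x axis of pocket4, either way round below 0.1 rad) or (distance between S5 and pocket4 below 0.008 m and angle between the x axis of S5 and the x axis of pocket4, either way round below 0.1 rad)) and ((distance between K1 and pocket5 below 0.008 m and angle between the x axis of K1 and the x axis of pocket5, either way round below 0.1 rad) or (distance between K2 and pocket5 below 0.008 m and angle between the x axis of K2 and the x axis of pocket5, either way round below 0.1 rad) or (distance between K3 and pocket5 below 0.008 m and angle between the x axis of K3 and the x axis of pocket5, either way round below 0.1 rad) or (distance between K4 and pocket5 below 0.008 m and angle between the x axis of K4 and the x axis of pocket5, either way round below 0.1 rad) or (distance between S1 and pocket5 below 0.008 m and angle between the x axis of S1 and the x axis of pocket5, either way round below 0.1 rad) or (distance between S2 and pocket5 below 0.008 m and angle between the x axis of S2 and the x axis of pocket5, either way round below 0.1 rad) or (distance between S3 and pocket5 below 0.008 m and angle between the x axis of S3 and the x axis of pocket5, either way round below 0.1 rad) or (distance between S4 and pocket5 below 0.008 m and angle between the x axis of S4 and the x axis of pocket5, either way round below 0.1 rad) or (distance between S5 and pocket5 below 0.008 m and angle between the x axis of S5 and the x axis of pocket5, either way round below 0.1 rad)) and horizontal distance between each of W1, W2 and tin below 0.04 m and height (world z) of each of W1, W2 below 0.05 m and value of joint lockbar above 0.025 m), for 0.2 s.
3. the lock bar is slid shut (within 5 mm) (value of joint lockbar below 0.005 m), for 0.2 s.
At the end, for the whole second after the job is handed in: Each pocket holds a full-length steel link (centre within 8 mm of the seat point, within 0.10 rad of its length); the wrong link lies in the tin (within 40 mm of its axis, below 50 mm); D1 and unused spares lie in the stock tray; the bar is within 5 mm of shut; all at rest (((distance between K1 and pocket0 below 0.008 m and angle between the x axis of K1 and the x axis of pocket0, either way round below 0.1 rad) or (distance between K2 and pocket0 below 0.008 m and angle between the x axis of K2 and the x axis of pocket0, either way round below 0.1 rad) or (distance between K3 and pocket0 below 0.008 m and angle between the x axis of K3 and the x axis of pocket0, either way round below 0.1 rad) or (distance between K4 and pocket0 below 0.008 m and angle between the x axis of K4 and the x axis of pocket0, either way round below 0.1 rad) or (distance between S1 and pocket0 below 0.008 m and angle between the x axis of S1 and the x axis of pocket0, either way round below 0.1 rad) or (distance between S2 and pocket0 below 0.008 m and angle between the x axis of S2 and the x axis of pocket0, either way round below 0.1 rad) or (distance between S3 and pocket0 below 0.008 m and angle between the x axis of S3 and the x axis of pocket0, either way round below 0.1 rad) or (distance between S4 and pocket0 below 0.008 m and angle between the x axis of S4 and the x axis of pocket0, either way round below 0.1 rad) or (distance between S5 and pocket0 below 0.008 m and angle between the x axis of S5 and the x axis of pocket0, either way round below 0.1 rad)) and ((distance between K1 and pocket1 below 0.008 m and angle between the x axis of K1 and the x axis of pocket1, either way round below 0.1 rad) or (distance between K2 and pocket1 below 0.008 m and angle between the x axis of K2 and the x axis of pocket1, either way round below 0.1 rad) or (distance between K3 and pocket1 below 0.008 m and angle between the x axis of K3 and the x axis of pocket1, either way round below 0.1 rad) or (distance between K4 and pocket1 below 0.008 m and angle between the x axis of K4 and the x axis of pocket1, either way round below 0.1 rad) or (distance between S1 and pocket1 below 0.008 m and angle between the x axis of S1 and the x axis of pocket1, either way round below 0.1 rad) or (distance between S2 and pocket1 below 0.008 m and angle between the x axis of S2 and the x axis of pocket1, either way round below 0.1 rad) or (distance between S3 and pocket1 below 0.008 m and angle between the x axis of S3 and the x axis of pocket1, either way round below 0.1 rad) or (distance between S4 and pocket1 below 0.008 m and angle between the x axis of S4 and the x axis of pocket1, either way round below 0.1 rad) or (distance between S5 and pocket1 below 0.008 m and angle between the x axis of S5 and the x axis of pocket1, either way round below 0.1 rad)) and ((distance between K1 and pocket2 below 0.008 m and angle between the x axis of K1 and the x axis of pocket2, either way round below 0.1 rad) or (distance between K2 and pocket2 below 0.008 m and angle between the x axis of K2 and the x axis of pocket2, either way round below 0.1 rad) or (distance between K3 and pocket2 below 0.008 m and angle between the x axis of K3 and the x axis of pocket2, either way round below 0.1 rad) or (distance between K4 and pocket2 below 0.008 m and angle between the x axis of K4 and the x axis of pocket2, either way round below 0.1 rad) or (distance between S1 and pocket2 below 0.008 m and angle between the x axis of S1 and the x axis of pocket2, either way round below 0.1 rad) or (distance between S2 and pocket2 below 0.008 m and angle between the x axis of S2 and the x axis of pocket2, either way round below 0.1 rad) or (distance between S3 and pocket2 below 0.008 m and angle between the x axis of S3 and the x axis of pocket2, either way round below 0.1 rad) or (distance between S4 and pocket2 below 0.008 m and angle between the x axis of S4 and the x axis of pocket2, either way round below 0.1 rad) or (distance between S5 and pocket2 below 0.008 m and angle between the x axis of S5 and the x axis of pocket2, either way round below 0.1 rad)) and ((distance between K1 and pocket3 below 0.008 m and angle between the x axis of K1 and the x axis of pocket3, either way round below 0.1 rad) or (distance between K2 and pocket3 below 0.008 m and angle between the x axis of K2 and the x axis of pocket3, either way round below 0.1 rad) or (distance between K3 and pocket3 below 0.008 m and angle between the x axis of K3 and the x axis of pocket3, either way round below 0.1 rad) or (distance between K4 and pocket3 below 0.008 m and angle between the x axis of K4 and the x axis of pocket3, either way round below 0.1 rad) or (distance between S1 and pocket3 below 0.008 m and angle between the x axis of S1 and the x axis of pocket3, either way round below 0.1 rad) or (distance between S2 and pocket3 below 0.008 m and angle between the x axis of S2 and the x axis of pocket3, either way round below 0.1 rad) or (distance between S3 and pocket3 below 0.008 m and angle between the x axis of S3 and the x axis of pocket3, either way round below 0.1 rad) or (distance between S4 and pocket3 below 0.008 m and angle between the x axis of S4 and the x axis of pocket3, either way round below 0.1 rad) or (distance between S5 and pocket3 below 0.008 m and angle between the x axis of S5 and the x axis of pocket3, either way round below 0.1 rad)) and ((distance between K1 and pocket4 below 0.008 m and angle between the x axis of K1 and the x axis of pocket4, either way round below 0.1 rad) or (distance between K2 and pocket4 below 0.008 m and angle between the x axis of K2 and the x axis of pocket4, either way round below 0.1 rad) or (distance between K3 and pocket4 below 0.008 m and angle between the x axis of K3 and the x axis of pocket4, either way round below 0.1 rad) or (distance between K4 and pocket4 below 0.008 m and angle between the x axis of K4 and the x axis of pocket4, either way round below 0.1 rad) or (distance between S1 and pocket4 below 0.008 m and angle between the x axis of S1 and the x axis of pocket4, either way round below 0.1 rad) or (distance between S2 and pocket4 below 0.008 m and angle between the x axis of S2 and the x axis of pocket4, either way round below 0.1 rad) or (distance between S3 and pocket4 below 0.008 m and angle between the x axis of S3 and the x axis of pocket4, either way round below 0.1 rad) or (distance between S4 and pocket4 below 0.008 m and angle between the x axis of S4 and the x axis of pocket4, either way round below 0.1 rad) or (distance between S5 and pocket4 below 0.008 m and angle between the x axis of S5 and the x axis of pocket4, either way round below 0.1 rad)) and ((distance between K1 and pocket5 below 0.008 m and angle between the x axis of K1 and the x axis of pocket5, either way round below 0.1 rad) or (distance between K2 and pocket5 below 0.008 m and angle between the x axis of K2 and the x axis of pocket5, either way round below 0.1 rad) or (distance between K3 and pocket5 below 0.008 m and angle between the x axis of K3 and the x axis of pocket5, either way round below 0.1 rad) or (distance between K4 and pocket5 below 0.008 m and angle between the x axis of K4 and the x axis of pocket5, either way round below 0.1 rad) or (distance between S1 and pocket5 below 0.008 m and angle between the x axis of S1 and the x axis of pocket5, either way round below 0.1 rad) or (distance between S2 and pocket5 below 0.008 m and angle between the x axis of S2 and the x axis of pocket5, either way round below 0.1 rad) or (distance between S3 and pocket5 below 0.008 m and angle between the x axis of S3 and the x axis of pocket5, either way round below 0.1 rad) or (distance between S4 and pocket5 below 0.008 m and angle between the x axis of S4 and the x axis of pocket5, either way round below 0.1 rad) or (distance between S5 and pocket5 below 0.008 m and angle between the x axis of S5 and the x axis of pocket5, either way round below 0.1 rad)) and horizontal distance between each of W1, W2 and tin below 0.04 m and height (world z) of each of W1, W2 below 0.05 m and ((x of S1 in the frame of stock between -0.112 and 0.112 m and y of S1 in the frame of stock between -0.16 and 0.16 m and height (world z) of S1 below 0.045 m) or (horizontal distance between S1 and kit below 0.102 m and height (world z) of S1 below 0.03 m)) and ((x of S2 in the frame of stock between -0.112 and 0.112 m and y of S2 in the frame of stock between -0.16 and 0.16 m and height (world z) of S2 below 0.045 m) or (horizontal distance between S2 and kit below 0.102 m and height (world z) of S2 below 0.03 m)) and ((x of S3 in the frame of stock between -0.112 and 0.112 m and y of S3 in the frame of stock between -0.16 and 0.16 m and height (world z) of S3 below 0.045 m) or (horizontal distance between S3 and kit below 0.102 m and height (world z) of S3 below 0.03 m)) and ((x of S4 in the frame of stock between -0.112 and 0.112 m and y of S4 in the frame of stock between -0.16 and 0.16 m and height (world z) of S4 below 0.045 m) or (horizontal distance between S4 and kit below 0.102 m and height (world z) of S4 below 0.03 m)) and ((x of S5 in the frame of stock between -0.112 and 0.112 m and y of S5 in the frame of stock between -0.16 and 0.16 m and height (world z) of S5 below 0.045 m) or (horizontal distance between S5 and kit below 0.102 m and height (world z) of S5 below 0.03 m)) and x of D1 in the frame of stock between -0.112 and 0.112 m and y of D1 in the frame of stock between -0.16 and 0.16 m and height (world z) of D1 below 0.045 m and linear speed of each of K1, K2, K3, K4, S1, S2, S3, S4, S5, W1, W2 below 0.03 m/s and value of joint lockbar below 0.005 m); the robot touches nothing.
It fails at once if a good link of the case is taken out or shifted by more than 30 mm (distance of any of K1, K2, K3, K4 from where it was at the start of the episode above 0.03 m).
It fails at once if the jar or the hammer is moved by more than 40 mm (distance of any of jar, hammer from where it was at the start of the episode above 0.04 m).
Of K1, K2, K3, K4 only 1 to 3 are there at a start; the rules pass over those that are not, and their reading is None.
Of W1, W2 only 1 to 1 are there at a start; the rules pass over those that are not, and their reading is None.
At some moment in a run one of S1, S2, S3, S4, S5 may be knocked a few centimetres aside while the robot is not near it.
Once in a run the grip may slacken for a moment while it holds something.
It also fails if it takes over 210 s, if anything falls off the work surface, if the arm or the gripper's body presses on something with over 40 N, if the wrist force passes 120 N, or if a joint passes its speed limit or range.

## Working session

There is one attempt and no reset: what is moved stays moved. The work goes in short steps, Python scripts to look and compute and a tool call to move; the robot and the scene stay as the last step left them, time stands still between calls to the robot, and variables do not carry over. Pictures are saved under pics/ and viewed, about 12 in all and at most 16, crops included, and the job is handed in when it is done.

Besides the shell and the picture viewer there is one more tool, called as name(argument=value, ...) on one line, values as JSON. step_arm: Moves the arm, as the interface text tells. Its arguments: {"type":"object","properties":{"commands":{"type":"array"},"newtons":{"type":"number"}},"required":["commands"]}

```bash
ls; mkdir -p pics
python3 - <<'E'
from bench import readout, grab_frame, r, search_frame, masks_of, tip_of
import cv2
print(readout.get_obs()); print(r.pinch_z)
for n in("top","side"):
    f=grab_frame(n); print(n,f["K"].tolist(),f["world_to_cam"].tolist())
    cv2.imwrite(f"pics/{n}0.png",cv2.resize(f["img"][:,:,::-1],(800,600),interpolation=cv2.INTER_CUBIC))
    for t in["kit","stock","tin","lockbar","jar","hammer","K1","W1","W2","S1","D1"]:
        print(t,[(round(d["p"],2),[round(float(v)) for v in d["extent"]]) for d in search_frame(t,f)][:10])
    for t in["kit","tin","stock","lockbar"]+["pocket%d"%i for i in range(6)]:
        print(t,[(round(d["p"],2),[round(float(v),1) for v in d["point"]]) for d in tip_of(t,f)][:6])
E
```

```text
pics
{'clock': 0.0, 'joints': array([-1.22915396,  0.47779674,  0.02233782,  1.55644703, -0.01150341,
        1.10928443, -0.08310187]), 'qvel': array([ 0.00044702,  0.00180817, -0.00040644,  0.00395312, -0.0018141 ,
        0.00058398, -0.00021937]), 'tau': array([ 3.90906862e-04, -5.96460021e+01,  1.60711806e+00, -2.81187093e+01,
        1.23823987e-02,  9.39129386e-03, -5.67957159e-06]), 'tcp_pos': array([0.29324995, 0.60746687, 0.30292967]), 'orientation': array([-7.00422670e-01, -3.06223399e+00,  2.80581387e-03]), 'contact_force': array([-0.37207707,  0.71620037,  0.37156169]), 'moment': array([-0.01456339, -0.0126516 , -0.00430176]), 'grip_width': 0.0854626920838055}
0.0539
top [[351.980004341073, 0.0, 255.1123494117728], [0.0, 351.980004341073, 190.3243747358991], [0.0, 0.0, 1.0]] [[0.01822672678558772, -0.9996790907502195, 0.017592667435554956, -0.005819863373273265], [-0.9869823821717365, -0.020801767811506933, -0.1594774709434553, 0.6188457460413275], [0.15979225173107744, -0.01445690052295629, -0.9870447985344847, 0.9872330169396751], [0.0, 0.0, 0.0, 1.0]]
kit [(0.75, [171
[... 363 characters left out ...]
(0.62, [192, 262, 14, 30])]
W1 [(0.69, [142, 254, 18, 21]), (0.15, [176, 160, 28, 31])]
W2 [(0.69, [142, 254, 18, 21]), (0.15, [176, 160, 28, 31])]
S1 [(0.83, [304, 256, 16, 30]), (0.76, [371, 216, 15, 30]), (0.69, [300, 218, 12, 30]), (0.67, [376, 254, 19, 28]), (0.57, [334, 213, 18, 27])]
D1 [(0.87, [340, 257, 20, 23])]
kit [(0.58, [173.3, 239.0]), (0.42, [200.3, 224.1])]
tin [(0.96, [127.4, 163.6]), (0.87, [252.3, 234.7]), (0.82, [261.3, 171.4]), (0.71, [139.6, 252.5]), (0.55, [210.9, 132.8]), (0.22, [149.6, 210.4])]
stock [(0.79, [337.0, 233.6])]Traceback (most recent call last):
  File "<stdin>", line 10, in <module>
ValueError: it knows: D, K, S, W, hammer, jar, kit, pocket, stock, tin
```

View pics/top0.png

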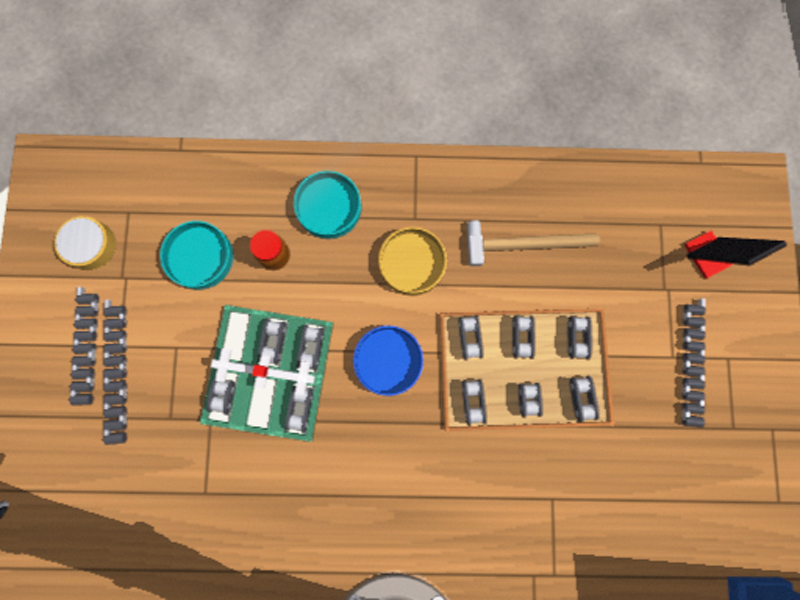

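Run:
```python
from bench import grab_frame, search_frame, tip_of
import cv2
f=grab_frame("top"); im=f["img"][:,:,::-1]
c=cv2.resize(im[180:300,110:270],(800,600),interpolation=cv2.INTER_CUBIC); cv2.imwrite("pics/kit0.png",c)
for t in["pocket0","stock","kit","tin","S1","D1","K1","W1"]:
    print(t,[(round(d["p"],2),[round(float(v),1) for v in d["point"]]) for d in tip_of(t,f)][:8])
f=grab_frame("side"); print(f["K"].tolist(),f["world_to_cam"].tolist())
cv2.imwrite("pics/side0.png",cv2.resize(f["img"][:,:,::-1],(800,600),interpolation=cv2.INTER_CUBIC))
for t in["pocket0","stock","kit","tin","S1","D1","K1","W1"]:
    print(t,[(round(d["p"],2),[round(float(v),1) for v in d["point"]]) for d in tip_of(t,f)][:8])
```

```text
pocket0 [(0.87, [163.7, 255.7]), (0.74, [146.0, 211.0]), (0.72, [172.5, 217.1]), (0.7, [139.7, 252.0]), (0.67, [197.4, 220.9]), (0.62, [142.1, 250.1]), (0.55, [189.1, 258.4])]
stock [(0.76, [338.2, 233.8])]
kit []
tin [(0.86, [212.0, 132.7]), (0.85, [253.9, 232.1]), (0.74, [126.7, 164.5]), (0.55, [264.3, 169.7])]
S1 [(0.86, [335.0, 211.3]), (0.61, [374.8, 255.1]), (0.58, [300.5, 258.1]), (0.55, [300.4, 215.4]), (0.53, [370.2, 214.6])]
D1 [(0.78, [340.4, 255.3])]
K1 [(0.78, [200.4, 222.0]), (0.6, [191.2, 260.6]), (0.58, [174.5, 219.0]), (0.3, [175.5, 238.4])]
W1 [(0.64, [137.8, 252.3]), (0.16, [302.2, 217.8])]
[[384.0642522189095, 0.0, 247.59801529733244], [0.0, 384.0642522189095, 201.45671885741075], [0.0, 0.0, 1.0]] [[0.8293078116169115, -0.5587916760325429, -0.000645281265093856, -0.4824300726781202], [-0.3242203902948094, -0.48023726628392166, -0.8150173658206478, 0.25264164669764116], [0.45511503173181495, 0.6761094814221197, -0.5794361716555687, 0.9365758287590005], [0.0, 0.0, 0.0, 1.0]]
pocket0 [(0.96, [187.7, 173.8]), (0.77, [169.2, 205.9]), (0.69, [164.8, 191.5]), (0.63, [196.2, 183.0]), (0.6, [161.2, 176.9])]
stock [(0.91, [270.3, 284.1])]
kit [(0.79, [183.6, 191.7]), (0.48, [169.6, 203.8])]
tin [(0.9, [278.3, 176.9]), (0.89, [220.6, 231.4]), (0.81, [281.5, 214.3]), (0.8, [214.9, 157.8])]
S1 [(0.97, [288.7, 265.8]), (0.95, [280.7, 315.9]), (0.89, [316.9, 292.4]), (0.64, [198.6, 185.3]), (0.63, [228.2, 258.5]), (0.57, [264.0, 242.1])]
D1 [(0.82, [256.0, 287.3]), (0.65, [280.6, 315.3])]
K1 [(0.7, [196.5, 181.6]), (0.66, [171.5, 205.9]), (0.56, [208.4, 195.7])]
W1 [(0.69, [161.0, 183.1]), (0.19, [282.1, 317.1])]
```

View pics/kit0.png

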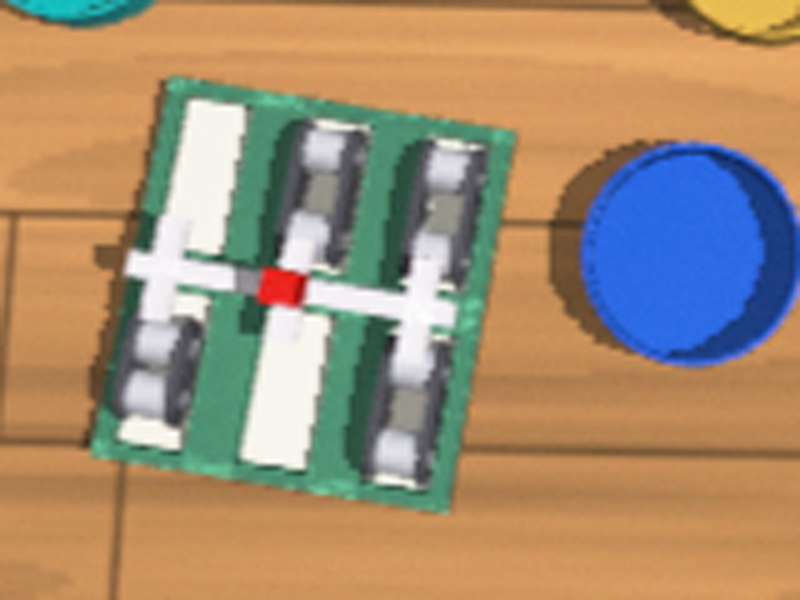

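View pics/side0.png

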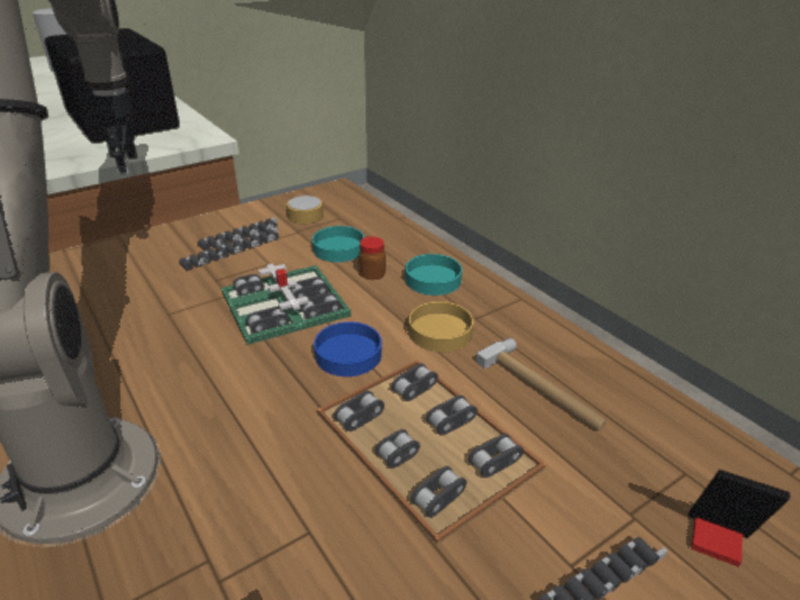

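```bash
cat > h.py <<'E'
import numpy as np, cv2
from scipy.optimize import minimize
from scipy.spatial.transform import Rotation as R
from bench import readout, grab_frame, r, search_frame, masks_of, tip_of
def proj(f,P):
    P=np.atleast_2d(P); W=f["world_to_cam"]; c=P@W[:3,:3].T+W[:3,3]; p=c@f["K"].T; return p[:,:2]/p[:,2:]
def back(f,uv,z):
    W=f["world_to_cam"]; C=-W[:3,:3].T@W[:3,3]
    d=W[:3,:3].T@np.linalg.solve(f["K"],[uv[0],uv[1],1]); return C+d*(z-C[2])/d[2]
def place(pts,x,y,a):
    c,s=np.cos(a),np.sin(a); return np.c_[x+c*pts[:,0]-s*pts[:,1], y+s*pts[:,0]+c*pts[:,1], pts[:,2]]
def box(l,w,z0,z1,rnd=False):
    if rnd:
        t=np.linspace(-np.pi/2,np.pi/2,9); q=w/2*0.9   # stadium seen from the side: rounded in xz
        h=(z1-z0)/2; zc=(z0+z1)/2; o=[]
        for s in(1,-1):
            for k in t: o+= [[s*(l/2-h+h*np.cos(k)),yy,zc+h*np.sin(k)] for yy in(-w/2,w/2)]
        return np.array(o)
    return np.array([[a*l/2,b*w/2,z] for a in(1,-1) for b in(1,-1) for z in(z0,z1)])
S=8
def hullmask(f,P,bb):
    p=(proj(f,P)+0.5-[bb[0],bb[1]])*S-0.5
    h=cv2.convexHull(np.round(p*16).astype(np.int32)); m=np.zeros(((bb[3]-bb[1])*S,(bb[2]-bb[0])*S),np.uint8)
    cv2.fillConvexPoly(m,h,255,shift=4); return cv2.resize(m,None,fx=1/S,fy=1/S,interpolation=cv2.INTER_AREA)/255.
def fit(obs,pts,x0):
    "obs: list of (frame, mask)"
    L=[]
    for f,m in obs:
        ys,xs=np.where(m); bb=(max(xs.min()-8,0),max(ys.min()-8,0),xs.max()+9,ys.max()+9); L.append((f,m[bb[1]:bb[3],bb[0]:bb[2]].astype(float),bb))
    cost=lambda v: sum(((hullmask(f,place(pts,v[0],v[1],v[2]),bb)-m)**2).sum() for f,m,bb in L)
    best=minimize(cost,x0,method="Nelder-Mead",options=dict(initial_simplex=np.array(x0)+np.array([[0,0,0],[.01,0,0],[0,.01,0],[0,0,.12]]),xatol=1e-4,fatol=.05))
    return best.x,best.fun
def obs(): return readout.get_obs()
def green(f):
    h=cv2.cvtColor(f["img"],cv2.COLOR_RGB2HSV); m=cv2.inRange(h,(65,90,40),(84,255,255))
    n,l,st,_=cv2.connectedComponentsWithStats(m); return m,n,l,st
def plan(gx,gy,gz,yaw,hand=None,mul=1):
    "grasp point target (world), yaw = world angle of jaw axis; prints fractions"
    o=obs(); R0=R.from_rotvec(o["orientation"]); best=None
    for k in(0,np.pi):
        a=yaw+k; y=[np.cos(a),np.sin(a),0]; z=np.array([0,0,-1.]); x=np.cross(y,z)
        R1=R.from_matrix(np.c_[x,y,z]); rel=(R0.inv()*R1).as_rotvec()
        if best is None or np.linalg.norm(rel)<np.linalg.norm(best[0]): best=(rel,)
    d=np.array([gx,gy,gz+r.pinch_z])-o["tcp_pos"]
    t=R0.inv().apply(d)/0.5
    print("shift",t.round(4).tolist(),"turn",(best[0]/2/np.pi).round(4).tolist(),"dist",round(float(np.linalg.norm(d)),3),"j7",round(float(o["joints"][6]),2))
def state():
    o=obs(); print("t",round(float(o["clock"]),2),"tcp",o["tcp_pos"].round(4),"rv",o["orientation"].round(3),"F",o["contact_force"].round(1),"w",round(float(o["grip_width"]),4),"grasp z",round(float(o["tcp_pos"][2]-r.pinch_z),4),"q",o["joints"].round(2))
E
python3 - <<'E'
from h import *
ft=grab_frame("top"); fs=grab_frame("side")
gm=[]
for f,c in((ft,(173,239)),(fs,(183,192))):
    m,n,l,st=green(f); m2=np.zeros_like(m)
    for i in range(1,n):
        x,y,w,h,a=st[i]
        if a>8 and abs(x+w/2-c[0])<50 and abs(y+h/2-c[1])<50: m2[l==i]=255
    hl=cv2.convexHull(cv2.findNonZero(m2)); q=np.zeros_like(m); cv2.fillConvexPoly(q,hl,1); gm.append((f,q.astype(bool)))
    print(cv2.minAreaRect(hl),q.sum())
x0=[*back(ft,(173,239),.016)[:2],-.15]; print("x0",x0)
K=box(.228,.211,0,.016)
for o in(gm[:1],gm[1:],gm): print("kit",[np.round(v,4) for v in fit(o,K,x0)])
for name in("W1","K1","S1","D1"):
    l=.064 if name in("W1","D1") else .084; z=.006 if name in("W1","K1") else .005
    P=box(l,.036,z,z+.034,True); T=[(d["p"],d["pixels"],d["extent"]) for d in masks_of(name,ft) if d["p"]>.3]; D=[(d["p"],d["pixels"],d["extent"]) for d in masks_of(name,fs) if d["p"]>.3]
    for p,m,e in T:
        x0=[*back(ft,e[:2],z+.017)[:2],-.0]; a,fa=fit([(ft,m)],P,x0)
        u=proj(fs,[[a[0],a[1],z+.017]])[0]; D.sort(key=lambda d:np.hypot(*(np.array(d[2][:2])-u)))
        s=fit([(fs,D[0][1])],P,a) if D and np.hypot(*(np.array(D[0][2][:2])-u))<12 else None
        print(name,round(p,2),np.round(e[:2],0),a.round(4),round(fa,1),m.sum(),"| side",s and (s[0].round(4),round(s[1],1)))
d=[ [round(d["p"],2),*np.round(d["point"],1)] for d in tip_of("tin",ft)]
hsv=cv2.cvtColor(ft["img"],cv2.COLOR_RGB2HSV); print(hsv[167,263],hsv[160,300])
print("tin",d,[back(ft,(264,170),.0).round(3)],"side",back(fs,(281.5,214.3),0).round(3), "stock",back(ft,(338,234),0).round(3))
E
```

```text
((169.90435791015625, 238.04196166992188), (72.12091064453125, 77.39238739013672), 10.007980346679688) 5562
((184.26284790039062, 196.47048950195312), (28.67526626586914, 72.05012512207031), 74.84593200683594) 1458
x0 [np.float64(0.47302117098607904), np.float64(0.24658812404187364), -0.15]
kit [array([ 0.4772,  0.2545, -0.1422]), np.float64(37.8403)]
kit [array([ 0.4824,  0.2592, -0.1576]), np.float64(846.5634)]
kit [array([ 0.4774,  0.2548, -0.1416]), np.float64(944.4604)]
W1 0.82 [140. 255.] [ 0.4287  0.3335 -0.1664] 33.7 350 | side (array([ 0.434 ,  0.3414, -0.1939]), np.float64(43.7))
W1 0.71 [191. 264.] [ 0.4031  0.1893 -0.1361] 104.8 237 | side None
W1 0.39 [341. 255.] [ 0.4354 -0.2451  0.0516] 25.1 297 | side None
K1 0.82 [175. 220.] [ 0.5354  0.2446 -0.1443] 102.9 301 | side (array([0.5409, 0.2493, 0.2245]), np.float64(50.0))
K1 0.8 [198. 223.] [ 0.5263  0.1713 -0.1101] 145.5 233 | side (array([ 0.5271,  0.175 , -0.0325]), np.float64(56.3))
K1 0.59 [171. 241.] [0.4144 0.2854 0.1079] 3790.5 4254 | side None
K1 0.51 [193. 262.] [ 0.4101  0.1883 -0.167 ] 83.7 337 | side (array(
[... 471 characters left out ...]
 0.5526, -0.1319,  0.146 ]), np.float64(18.7))
S1 0.59 [337. 213.] [ 0.5536 -0.2353 -0.0156] 59.7 344 | side (array([ 0.5542, -0.2353,  0.0017]), np.float64(24.6))
S1 0.42 [171. 238.] [0.4156 0.2815 0.1747] 3761.4 4222 | side None
D1 0.5 [339. 256.] [ 0.433  -0.2458  0.0785] 20.1 305 | side (array([ 0.4347, -0.2456,  0.0229]), np.float64(17.0))
[ 21 165 232] [160   7 110]
tin [[0.77, np.float64(259.3), np.float64(169.0)], [0.73, np.float64(212.0), np.float64(131.4)], [0.63, np.float64(249.5), np.float64(233.6)], [0.63, np.float64(299.9), np.float64(215.6)], [0.59, np.float64(123.6), np.float64(165.2)]] [array([ 0.692, -0.021,  0.   ])] side [ 0.694 -0.028  0.   ] stock [ 0.498 -0.249  0.   ]
```

```bash
cat >> h.py <<'E'
def greens(f,guess):
    P=place(box(.26,.24,0,.016),*guess); h=cv2.cvtColor(f["img"],cv2.COLOR_RGB2HSV); q=np.zeros(h.shape[:2],np.uint8)
    cv2.fillConvexPoly(q,cv2.convexHull(np.round(proj(f,P)).astype(np.int32)),255)
    m=cv2.inRange(h,(60,60,20),(95,255,255))&q
    hl=cv2.convexHull(cv2.findNonZero(m)); k=np.zeros_like(m); cv2.fillConvexPoly(k,hl,1); return k.astype(bool)
def graymask(f,x,y,l=.084,z=.005):
    P=place(box(l+.03,.07,z,z+.034),x,y,0); h=cv2.cvtColor(f["img"],cv2.COLOR_RGB2HSV); q=np.zeros(h.shape[:2],np.uint8)
    cv2.fillConvexPoly(q,cv2.convexHull(np.round(proj(f,P)).astype(np.int32)),255)
    m=((h[...,1]<85)*255).astype(np.uint8)&q
    m=cv2.morphologyEx(m,cv2.MORPH_CLOSE,np.ones((3,3),np.uint8))
    n,lb,st,_=cv2.connectedComponentsWithStats(m); i=1+np.argmax(st[1:,4]); k=np.zeros_like(m)
    cv2.fillConvexPoly(k,cv2.convexHull(cv2.findNonZero((lb==i).astype(np.uint8))),1); return k.astype(bool)
E
python3 - <<'E'
from h import *
ft=grab_frame("top"); fs=grab_frame("side")
g=(.4772,.2545,-.142); K=box(.228,.211,0,.016)
A=[(f,greens(f,g)) for f in(ft,fs)]
for o in(A[:1],A[1:],A): v,c=fit(o,K,g); print("kit",v.round(4),round(c,1),[m.sum() for _,m in o])
P=box(.084,.036,.005,.039,True)
for x,y in((.438,-.349),(.428,-.139),(.554,-.344),(.551,-.133),(.554,-.235),(.434,-.2457)):
    if (x,y)==(.434,-.2457): P=box(.064,.036,.005,.039,True)
    A=[(f,graymask(f,x,y)) for f in(ft,fs)]
    print([ (v.round(4).tolist(),round(c,1)) for v,c in (fit(o,P,(x,y,0.)) for o in(A[:1],A[1:],A))],[m.sum() for _,m in A])
# red handle
for f in(ft,fs):
    h=cv2.cvtColor(f["img"],cv2.COLOR_RGB2HSV); m=cv2.inRange(h,(0,180,80),(6,255,255))|cv2.inRange(h,(174,180,80),(180,255,255))
    n,l,st,c=cv2.connectedComponentsWithStats(m); u=proj(f,[[.477,.2545,.08]])[0]; i=min(range(1,n),key=lambda i:np.hypot(*(c[i]-u)))
    print("handle",c[i],st[i],u,back(f,c[i],.080 if f is ft else .069))
    # tin: brass mask
    m=cv2.inRange(h,(18,140,60),(30,255,255)); n,l,st,c=cv2.connectedComponentsWithStats(m); u=proj(f,[[.69,-.02,.03]])[0]
    i=max((i for i in range(1,n) if np.hypot(*(c[i]-u))<20),key=lambda i:st[i][4]); M=l==i
    t=np.linspace(0,6.28,60); T=np.r_[np.c_[.066*np.cos(t),.066*np.sin(t),0*t],np.c_[.066*np.cos(t),.066*np.sin(t),.034+0*t]]
    k=np.zeros(M.shape,np.uint8); cv2.fillConvexPoly(k,cv2.convexHull(cv2.findNonZero(M.astype(np.uint8))),1)
    v,cc=fit([(f,k>0)],T,(.69,-.02,0.)); print("tin",v.round(4),round(cc,1),k.sum())
E
```

```text
kit [ 0.4769  0.2548 -0.1395] 33.0 [np.int64(5614)]
kit [ 0.4799  0.2538 -0.1414] 49.8 [np.int64(2540)]
kit [ 0.4774  0.2546 -0.1404] 101.2 [np.int64(5614), np.int64(2540)]
[([0.4375, -0.3473, 0.1687], np.float64(13.9)), ([0.4389, -0.3476, 0.1202], np.float64(27.2)), ([0.4384, -0.3475, 0.1367], np.float64(49.4))] [np.int64(456), np.int64(743)]
[([0.4282, -0.1383, 0.114], np.float64(18.8)), ([0.4294, -0.1394, 0.0989], np.float64(16.5)), ([0.4292, -0.1389, 0.1042], np.float64(42.4))] [np.int64(414), np.int64(558)]
[([0.5544, -0.3423, -0.0423], np.float64(11.4)), ([0.5549, -0.344, -0.0468], np.float64(16.9)), ([0.5548, -0.3431, -0.0464], np.float64(37.2))] [np.int64(421), np.int64(646)]
[([0.55, -0.132, 0.1415], np.float64(13.4)), ([0.5509, -0.1332, 0.125], np.float64(15.8)), ([0.5501, -0.1325, 0.1362], np.float64(34.5))] [np.int64(385), np.int64(477)]
[([0.5534, -0.2344, 0.0062], np.float64(12.5)), ([0.5534, -0.2354, -0.0215], np.float64(15.1)), ([0.5535, -0.235, -0.0053], np.float64(31.0))] [np.int64(390), np.int64(557)]
[([0.4336, -0.2453, 0.055], np.float64(15.6)), ([0.4352, -0.2459, 0.0459], np.float64(14.5)), ([0.435, -0.2456, 0.0483], np.float64(31.7))] [np.int64(317), np.int64(499)]
handle [165.84615385 237.05769231] [162 234   9   7  52] [165.34675028 236.97803121] [0.47680601 0.25310167 0.08      ]
tin [ 0.6983 -0.0185 -0.0022] 23.7 1554
handle [180.10714286 177.53571429] [178 173   5   9  28] [178.81893029 174.60926345] [0.47930117 0.25206426 0.069     ]
tin [ 0.7089 -0.1111  0.2267] 1.0 1
```

Run:
```python
from h import *
state(); plan(.478,.2544,.15,-.141); plan(.478,.2544,.075,-.141)
```

```text
t 2.3 tcp [0.2935 0.6079 0.3039] rv [-0.701 -3.062 -0.   ] F [ 0.2 -0.1 -0.2] w 0.0853 grasp z 0.25 q [-1.23  0.48  0.02  1.56 -0.01  1.11 -0.08]
shift [-0.6397, -0.4762, 0.2] turn [0.0, -0.0, 0.2009] dist 0.411 j7 -0.08
shift [-0.6397, -0.4762, 0.35] turn [0.0, -0.0, 0.2009] dist 0.435 j7 -0.08
```

step_arm(commands=[[-0.6397,-0.4762,0.2,0,0,0.2009,-1],[-0.6397,-0.4762,0.2,0,0,0.2009,-1],[-0.6397,-0.4762,0.2,0,0,0.2009,-1],[-0.6397,-0.4762,0.2,0,0,0.2009,-1],[-0.6397,-0.4762,0.2,0,0,0.2009,-1],[-0.6397,-0.4762,0.2,0,0,0.2009,-1],[-0.6397,-0.4762,0.2,0,0,0.2009,-1],[-0.6397,-0.4762,0.2,0,0,0.2009,-1],[-0.6397,-0.4762,0.2,0,0,0.2009,-1],[-0.6397,-0.4762,0.2,0,0,0.2009,-1]], newtons=30)

```text
clock: 3.55
tcp_pos: [0.4775, 0.2561, 0.2042]
orientation: [-2.369, -2.063, -0.001]
contact_force: [-1.3, -0.0, -1.1]
grip_width: 0.0857
```

Run:
```python
from h import *
state(); plan(.478,.2544,.075,-.141)
```

```text
t 3.55 tcp [0.4775 0.2561 0.2042] rv [-2.369e+00 -2.063e+00 -1.000e-03] F [-1.3 -0.  -1.1] w 0.0857 grasp z 0.1503 q [-0.9   0.4   0.36  1.99 -0.2   0.79 -0.56]
shift [-0.0034, 0.0014, 0.1506] turn [0.0, -0.0002, 0.0005] dist 0.075 j7 -0.56
```

step_arm(commands=[[-0.0034,0.0014,0.08,0,0,0,-1],[-0.0034,0.0014,0.15,0,0,0,-1],[-0.0034,0.0014,0.15,0,0,0,-1],[-0.0034,0.0014,0.15,0,0,0,0.5],[-0.0034,0.0014,0.15,0,0,0,1],[-0.0034,0.0014,0.15,0,0,0,1],[-0.0034,0.0014,0.15,0,0,0,1],[-0.0034,0.0014,0.15,0,0,0,1],[-0.0034,0.0014,0.15,0,0,0,1],[-0.0034,0.0014,0.15,0,0,0,1]], newtons=30)

```text
clock: 4.8
tcp_pos: [0.478, 0.2547, 0.1301]
orientation: [-2.368, -2.062, -0.003]
contact_force: [-1.9, -0.3, 6.4]
grip_width: 0.0197
```

Run:
```python
from h import *
state(); R0=R.from_rotvec(obs()["orientation"]).as_matrix(); print(R0.round(3))
```

```text
t 4.8 tcp [0.478  0.2547 0.1301] rv [-2.368 -2.062 -0.003] F [-1.9 -0.3  6.4] w 0.0197 grasp z 0.0762 q [-0.85  0.51  0.31  2.03 -0.26  0.64 -0.5 ]
[[ 0.138  0.99   0.   ]
 [ 0.99  -0.138  0.002]
 [ 0.002  0.    -1.   ]]
```

step_arm(commands=[[0.015,0,0,0,0,0,1],[0.03,0,0,0,0,0,1],[0.045,0,0,0,0,0,1],[0.06,0,0,0,0,0,1],[0.073,0,0,0,0,0,1],[0.075,0,0,0,0,0,1],[0.075,0,0,0,0,0,1],[0.075,0,0,0,0,0,1],[0.075,0,0,0,0,0,1],[0.075,0,0,0,0,0,1]])

```text
clock: 6.05
tcp_pos: [0.4832, 0.2912, 0.1301]
orientation: [-2.369, -2.062, -0.001]
contact_force: [-1.2, -5.4, 2.5]
grip_width: 0.0196
```

Run:
```python
from h import *
state()
f=grab_frame("top"); cv2.imwrite("pics/bar1.png",cv2.resize(f["img"][180:300,110:270,::-1],(640,480),interpolation=cv2.INTER_CUBIC))
```

```text
t 6.05 tcp [0.4832 0.2912 0.1301] rv [-2.369e+00 -2.062e+00 -1.000e-03] F [-1.2 -5.4  2.5] w 0.0196 grasp z 0.0762 q [-0.9   0.54  0.31  1.97 -0.26  0.66 -0.55]
```

step_arm(commands=[[0,0,0,0,0,0,0],[0,0,0,0,0,0,-0.5],[0,0,0,0,0,0,-0.5],[0,0,0,0,0,0,-0.5],[0,0,0,0,0,0,-0.5],[0,0,-0.08,0,0,0,-0.5],[0,0,-0.18,0,0,0,-0.5],[0,0,-0.2,0,0,0,-0.5],[0,0,-0.2,0,0,0,-0.5],[0,0,-0.2,0,0,0,-0.5]])

```text
clock: 7.35
tcp_pos: [0.4824, 0.2907, 0.2287]
orientation: [-2.369, -2.062, 0.003]
contact_force: [-1.5, 0.6, 0.2]
grip_width: 0.064
```

Run:
```python
from h import *
state()
k=np.array([.478,.2544]); Rz=np.array([[np.cos(-.141),-np.sin(-.141)],[np.sin(-.141),np.cos(-.141)]])
for i,(x,y) in enumerate([(a,b) for a in(-.058,.058) for b in(.074,0,-.074)]): print((x,y),(k+Rz@[x,y]).round(4))
for n in("top","side"):
    f=grab_frame(n); h=cv2.cvtColor(f["img"],cv2.COLOR_RGB2HSV); m=cv2.inRange(h,(0,180,80),(6,255,255))|cv2.inRange(h,(174,180,80),(180,255,255))
    q,l,st,c=cv2.connectedComponentsWithStats(m); print([(c[i].round(1),st[i][4],back(f,c[i],.075)[:2].round(4)) for i in range(1,q) if st[i][4]>5])
    m=masks_of("W1",f); print([(round(d["p"],2),d["extent"]) for d in m])
    if n=="side": cv2.imwrite("pics/side1.png",cv2.resize(f["img"][140:240,110:260,::-1],(750,500),interpolation=cv2.INTER_CUBIC))
plan(.431,.3345,.12,np.pi/2-.141)
```

```text
t 7.35 tcp [0.4824 0.2907 0.2287] rv [-2.369 -2.062  0.003] F [-1.5  0.6  0.2] w 0.064 grasp z 0.1748 q [-0.95  0.4   0.38  1.92 -0.19  0.86 -0.61]
(-0.058, 0.074) [0.431  0.3358]
(-0.058, 0) [0.4206 0.2626]
(-0.058, -0.074) [0.4102 0.1893]
(0.058, 0.074) [0.5458 0.3195]
(0.058, 0) [0.5354 0.2462]
(0.058, -0.074) [0.525 0.173]
[(array([169.6, 156.7]), np.int32(314), array([0.7085, 0.257 ])), (array([447.8, 154.1]), np.int32(130), array([ 0.7349, -0.5598])), (array([454.9, 170.4]), np.int32(173), array([ 0.6861, -0.5774])), (array([153.3, 234.9]), np.int32(54), array([0.4822, 0.2897]))]
[(0.68, [142.4, 254.3, 14.8, 21.2]), (0.47, [171.7, 237.5, 88.3, 84.2])]
[(array([238. , 156.5]), np.int32(111), array([0.7129, 0.2567])), (array([177. , 171.7]), np.int32(26), array([0.4833, 0.2833])), (array([458.8, 345.8]), np.int32(586), array([ 0.6555, -0.6384]))]
[(0.76, [159.9, 182.0, 13.9, 9.4]), (0.35, [264.2, 245.0, 30.0, 24.7])]
shift [0.0723, -0.1145, 0.1104] turn [-0.0003, -0.0001, -0.2496] dist 0.087 j7 -0.61
```

step_arm(commands=[[0.0723,-0.1145,0.05,0,0,-0.2496,-0.5],[0.0723,-0.1145,0.11,0,0,-0.2496,-0.5],[0.0723,-0.1145,0.11,0,0,-0.2496,-0.5],[0.0723,-0.1145,0.11,0,0,-0.2496,-0.5],[0.0723,-0.1145,0.11,0,0,-0.2496,-0.5],[0.0723,-0.1145,0.11,0,0,-0.2496,-0.5],[0.0723,-0.1145,0.11,0,0,-0.2496,-0.5],[0.0723,-0.1145,0.11,0,0,-0.2496,-0.5],[0.0723,-0.1145,0.11,0,0,-0.2496,-0.5],[0.0723,-0.1145,0.11,0,0,-0.2496,-0.5]])

```text
clock: 8.8
tcp_pos: [0.431, 0.3342, 0.1736]
orientation: [-0.223, -3.131, 0.002]
contact_force: [-0.3, -0.3, 0.0]
grip_width: 0.064
```

Run:
```python
from h import *
state(); plan(.431,.335,.038,np.pi/2-.141)
```

```text
t 8.8 tcp [0.431  0.3342 0.1736] rv [-2.230e-01 -3.131e+00  2.000e-03] F [-0.3 -0.3  0. ] w 0.064 grasp z 0.1197 q [-0.74  0.43 -0.04  1.98  0.02  0.74  0.63]
shift [-0.0002, 0.0018, 0.1634] turn [-0.0002, -0.0004, -0.0002] dist 0.082 j7 0.63
```

Lower, grip (higher force against slackening), and lift in the next call.

step_arm(commands=[[0,0.0018,0.06,0,0,0,-0.5],[0,0.0018,0.12,0,0,0,-0.5],[0,0.0018,0.15,0,0,0,-0.5],[0,0.0018,0.163,0,0,0,-0.5],[0,0.0018,0.163,0,0,0,-0.5],[0,0.0018,0.163,0,0,0,1],[0,0.0018,0.163,0,0,0,1],[0,0.0018,0.163,0,0,0,1],[0,0.0018,0.163,0,0,0,1],[0,0.0018,0.163,0,0,0,1]], newtons=60)

```text
clock: 10.05
tcp_pos: [0.4314, 0.3354, 0.0932]
orientation: [-0.224, -3.133, -0.0]
contact_force: [-0.8, -0.4, 6.3]
grip_width: 0.0346
```

step_arm(commands=[[0,0,0,0,0,0,1],[0,0,-0.04,0,0,0,1],[0,0,-0.08,0,0,0,1],[0,0,-0.14,0,0,0,1],[0,0,-0.2,0,0,0,1],[0,0,-0.24,0,0,0,1],[0,0,-0.24,0,0,0,1],[0,0,-0.24,0,0,0,1],[0,0,-0.24,0,0,0,1],[0,0,-0.24,0,0,0,1]], newtons=60)

```text
clock: 11.3
tcp_pos: [0.4313, 0.3351, 0.2124]
orientation: [-0.223, -3.132, 0.002]
contact_force: [0.5, 1.1, -1.0]
grip_width: 0.0349
```

Run:
```python
from h import *
state(); plan(.698,-.020,.12,np.pi/2-.141)
f=grab_frame("side"); cv2.imwrite("pics/s2.png",cv2.resize(f["img"][100:260,100:310,::-1],(787,600),interpolation=cv2.INTER_CUBIC))
```

```text
t 11.3 tcp [0.4313 0.3351 0.2124] rv [-2.230e-01 -3.132e+00  2.000e-03] F [ 0.5  1.1 -1. ] w 0.0349 grasp z 0.1585 q [-0.74  0.38 -0.04  1.95  0.02  0.82  0.64]
shift [-0.6289, -0.6272, 0.0764] turn [-0.0002, -0.0003, -0.0002] dist 0.446 j7 0.64
```

View pics/s2.png

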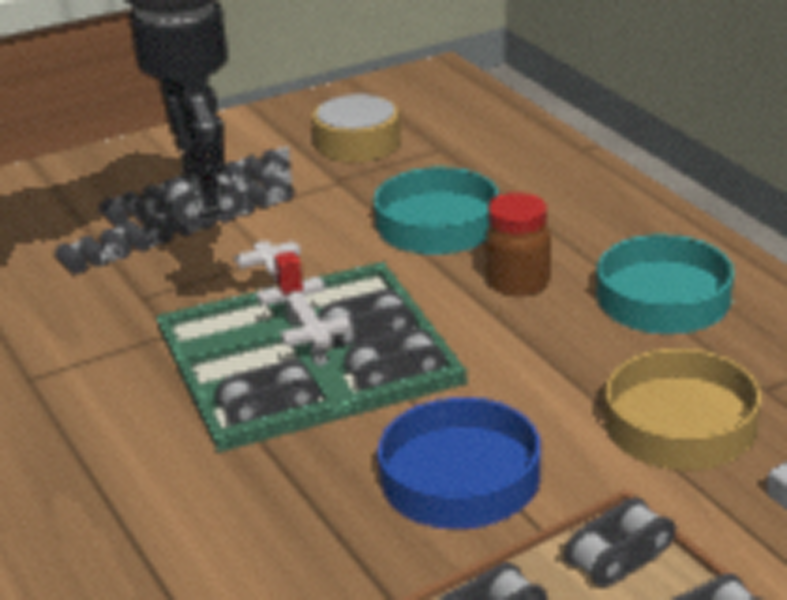

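step_arm(commands=[[-0.09,-0.09,0,0,0,0,1],[-0.18,-0.18,0,0,0,0,1],[-0.27,-0.27,0,0,0,0,1],[-0.36,-0.36,0.03,0,0,0,1],[-0.45,-0.45,0.05,0,0,0,1],[-0.54,-0.54,0.07,0,0,0,1],[-0.6,-0.6,0.076,0,0,0,1],[-0.627,-0.629,0.076,0,0,0,1],[-0.627,-0.629,0.076,0,0,0,1],[-0.627,-0.629,0.076,0,0,0,1]])

```text
clock: 12.6
tcp_pos: [0.6962, -0.018, 0.1741]
orientation: [-0.219, -3.131, -0.001]
contact_force: [0.2, -0.0, -2.3]
grip_width: 0.0346
```

Run:
```python
from h import *
state(); plan(.697,-.021,.042,np.pi/2-.141)
```

```text
t 12.6 tcp [ 0.6962 -0.018   0.1741] rv [-2.190e-01 -3.131e+00 -1.000e-03] F [ 0.2 -0.  -2.3] w 0.0346 grasp z 0.1202 q [-0.1   0.64  0.05  1.6  -0.04  0.9   1.4 ]
shift [-0.0029, -0.0059, 0.1563] turn [0.0001, -0.0005, 0.0002] dist 0.078 j7 1.4
```

step_arm(commands=[[-0.003,-0.006,0.08,0,0,0,1],[-0.003,-0.006,0.13,0,0,0,1],[-0.003,-0.006,0.155,0,0,0,1],[-0.003,-0.006,0.155,0,0,0,1],[-0.003,-0.006,0.155,0,0,0,-0.25],[-0.003,-0.006,0.155,0,0,0,-0.25],[-0.003,-0.006,0.155,0,0,0,-0.25],[-0.003,-0.006,0.155,0,0,0,-0.25],[-0.003,-0.006,0.1,0,0,0,-0.25],[-0.003,-0.006,0.0,0,0,0,-0.25]])

```text
clock: 13.85
tcp_pos: [0.6958, -0.0211, 0.1727]
orientation: [-0.219, -3.126, -0.001]
contact_force: [1.1, -0.7, -0.4]
grip_width: 0.0534
```

Run:
```python
from h import *
state(); ft=grab_frame("top"); fs=grab_frame("side")
P=box(.084,.036,.005,.039,True)
for x,y in((.438,-.3475),(.429,-.139),(.555,-.343),(.5505,-.1327),(.5535,-.235),(.434,-.2457)):
    if (x,y)==(.434,-.2457): P=box(.064,.036,.005,.039,True)
    A=[(f,graymask(f,x,y)) for f in(ft,fs)]
    print([ (v.round(4).tolist(),round(c,1)) for v,c in (fit(o,P,(x,y,0.)) for o in(A[:1],A[1:],A))])
cv2.imwrite("pics/top2.png",cv2.resize(ft["img"][130:290,110:400,::-1],(800,441),interpolation=cv2.INTER_CUBIC))
plan(.5535,-.2348,.12,np.pi/2)
```

```text
t 13.85 tcp [ 0.6958 -0.0211  0.1727] rv [-2.190e-01 -3.126e+00 -1.000e-03] F [ 1.1 -0.7 -0.4] w 0.0534 grasp z 0.1188 q [-0.1   0.64  0.05  1.6  -0.04  0.91  1.41]
[([0.4375, -0.3474, 0.163], np.float64(15.2)), ([0.4392, -0.3478, 0.1213], np.float64(32.6)), ([0.4385, -0.3476, 0.1384], np.float64(57.1))]
[([0.4262, -0.1352, -0.0028], np.float64(639.5)), ([0.4297, -0.1396, 0.0931], np.float64(16.7)), ([0.4294, -0.1398, 0.0702], np.float64(662.4))]
[([0.5545, -0.3423, -0.0443], np.float64(10.7)), ([0.5546, -0.344, -0.0403], np.float64(15.7)), ([0.5546, -0.3433, -0.0405], np.float64(35.9))]
[([0.5464, -0.1435, 0.2481], np.float64(623.1)), ([0.5506, -0.1335, 0.1262], np.float64(15.6)), ([0.5504, -0.1334, 0.1227], np.float64(644.1))]
[([0.5536, -0.2345, 0.0143], np.float64(12.2)), ([0.5532, -0.2358, -0.0136], np.float64(16.9)), ([0.5535, -0.235, -0.0054], np.float64(32.5))]
[([0.4351, -0.2343, 0.0001], np.float64(172.8)), ([0.4354, -0.2459, 0.0483], np.float64(14.6)), ([0.4353, -0.2451, 0.0656], np.float64(204.2))]
shift [0.2317, -0.4637, 0.0101] turn [0.0003, 0.0011, -0.0223] dist 0.259 j7 1.41
```

View pics/top2.png

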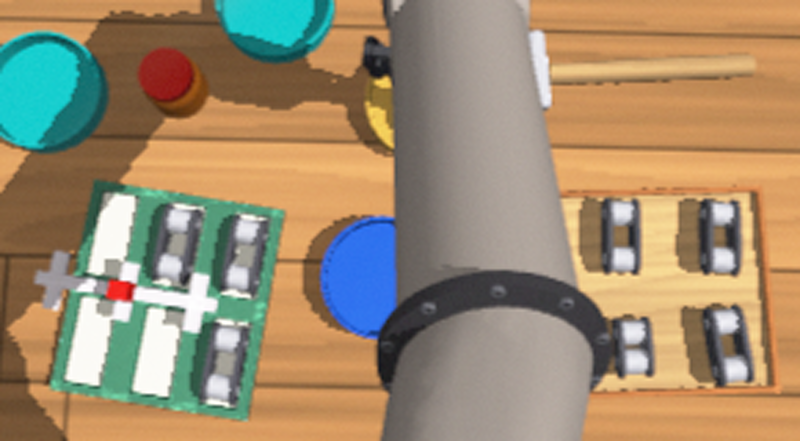

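Run:
```python
from h import *
plan(.5504,-.1328,.12,np.pi/2+.133)
```

```text
shift [0.2664, -0.2625, 0.0103] turn [0.0002, 0.0011, -0.0435] dist 0.187 j7 1.41
```

step_arm(commands=[[0.09,-0.09,0.01,0,0,-0.02,-0.5],[0.18,-0.18,0.01,0,0,-0.0435,-0.5],[0.2664,-0.2625,0.01,0,0.001,-0.0435,-0.5],[0.2664,-0.2625,0.01,0,0.001,-0.0435,-0.5],[0.2664,-0.2625,0.01,0,0.001,-0.0435,-0.5],[0.2664,-0.2625,0.01,0,0.001,-0.0435,-0.5],[0.2664,-0.2625,0.01,0,0.001,-0.0435,-0.5],[0.2664,-0.2625,0.01,0,0.001,-0.0435,-0.5],[0.2664,-0.2625,0.01,0,0.001,-0.0435,-0.5],[0.2664,-0.2625,0.01,0,0.001,-0.0435,-0.5]])

```text
clock: 15.2
tcp_pos: [0.5504, -0.1327, 0.1741]
orientation: [-0.209, 3.134, 0.002]
contact_force: [0.2, -0.5, 0.5]
grip_width: 0.064
```

Run:
```python
from h import *
state(); fs=grab_frame("side"); P=box(.084,.036,.005,.039,True)
for x,y in((.5504,-.1328),(.4292,-.139)):
    v,c=fit([(fs,graymask(fs,x,y))],P,(x,y,.1)); print(v.round(4),round(c,1))
plan(.5504,-.1328,.037,np.pi/2+.133)
```

```text
t 15.2 tcp [ 0.5504 -0.1327  0.1741] rv [-2.090e-01  3.134e+00  2.000e-03] F [ 0.2 -0.5  0.5] w 0.064 grasp z 0.1202 q [ 0.14  0.46 -0.01  1.93  0.01  0.75  1.82]
[ 0.5509 -0.1337  0.1371] 14.6
[ 0.4297 -0.1395  0.105 ] 16.5
shift [0.0002, -0.0003, 0.1663] turn [0.0002, 0.0002, -0.0] dist 0.083 j7 1.82
```

step_arm(commands=[[0,0,0.06,0,0,0,-0.5],[0,0,0.12,0,0,0,-0.5],[0,0,0.15,0,0,0,-0.5],[0,0,0.166,0,0,0,-0.5],[0,0,0.166,0,0,0,-0.5],[0,0,0.166,0,0,0,1],[0,0,0.166,0,0,0,1],[0,0,0.166,0,0,0,1],[0,0,0.166,0,0,0,1],[0,0,0.166,0,0,0,1]], newtons=60)

```text
clock: 16.5
tcp_pos: [0.5512, -0.1329, 0.0922]
orientation: [-0.208, 3.132, 0.001]
contact_force: [-1.1, -0.4, 6.4]
grip_width: 0.0346
```

step_arm(commands=[[0,0,0,0,0,0,1],[0,0,-0.04,0,0,0,1],[0,0,-0.08,0,0,0,1],[0,0,-0.14,0,0,0,1],[0,0,-0.2,0,0,0,1],[0,0,-0.24,0,0,0,1],[0,0,-0.24,0,0,0,1],[0,0,-0.24,0,0,0,1],[0,0,-0.24,0,0,0,1],[0,0,-0.24,0,0,0,1]])

```text
clock: 17.75
tcp_pos: [0.5505, -0.133, 0.2113]
orientation: [-0.208, 3.133, 0.002]
contact_force: [1.1, 0.5, -2.9]
grip_width: 0.0346
```

Run:
```python
from h import *
state(); plan(.5458,.3195,.13,np.pi/2-.141)
```

```text
t 17.75 tcp [ 0.5505 -0.133   0.2113] rv [-2.080e-01  3.133e+00  2.000e-03] F [ 1.1  0.5 -2.9] w 0.0346 grasp z 0.1574 q [ 0.14  0.41 -0.01  1.91  0.01  0.83  1.83]
shift [-0.1105, 0.8982, 0.0559] turn [0.0002, 0.0002, 0.0436] dist 0.453 j7 1.83
```

step_arm(commands=[[-0.014,0.11,0,0,0,0.01,1],[-0.028,0.22,0,0,0,0.02,1],[-0.042,0.33,0,0,0,0.03,1],[-0.055,0.45,0,0,0,0.0436,1],[-0.07,0.56,0,0,0,0.0436,1],[-0.085,0.68,0,0,0,0.0436,1],[-0.1,0.8,0.02,0,0,0.0436,1],[-0.11,0.88,0.05,0,0,0.0436,1],[-0.1105,0.898,0.056,0,0,0.0436,1],[-0.1105,0.898,0.056,0,0,0.0436,1]])

```text
clock: 19.0
tcp_pos: [0.5453, 0.3194, 0.183]
orientation: [0.22, 3.134, 0.0]
contact_force: [0.6, -1.2, -3.3]
grip_width: 0.0346
```

Run:
```python
from h import *
state(); plan(.5458,.3195,.13,np.pi/2-.141); plan(.5458,.3195,.038,np.pi/2-.141)
f=grab_frame("side"); cv2.imwrite("pics/s3.png",cv2.resize(f["img"][120:240,110:270,::-1],(800,600),interpolation=cv2.INTER_CUBIC))
# held link along-x check: fit silhouette in side view at its height
o=obs(); z=o["tcp_pos"][2]-r.pinch_z-.015
c=proj(f,[[o["tcp_pos"][0],o["tcp_pos"][1],z]]); print(c, proj(f,place(box(.084,.036,z-.017,z+.017),o["tcp_pos"][0],o["tcp_pos"][1],-.141)).round(0).tolist())
```

```text
t 19.0 tcp [0.5453 0.3194 0.183 ] rv [0.22  3.134 0.   ] F [ 0.6 -1.2 -3.3] w 0.0346 grasp z 0.1291 q [-0.59  0.54 -0.05  1.76  0.04  0.84  0.77]
shift [-0.0009, 0.0004, -0.0017] turn [0.0, 0.0, 0.0001] dist 0.001 j7 0.77
shift [-0.0009, 0.0004, 0.1823] turn [0.0, 0.0, 0.0001] dist 0.091 j7 0.77
[[187.87756281 152.33656211]] [[198.0, 152.0], [197.0, 143.0], [201.0, 156.0], [201.0, 148.0], [175.0, 157.0], [174.0, 148.0], [178.0, 162.0], [177.0, 153.0]]
```

View pics/s3.png

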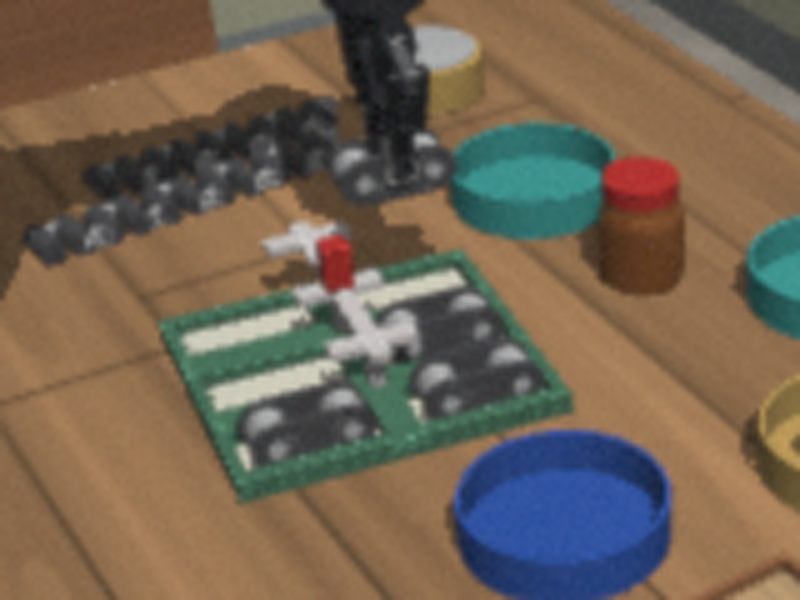

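step_arm(commands=[[-0.001,0,0.06,0,0,0,1],[-0.001,0,0.11,0,0,0,1],[-0.001,0,0.135,0,0,0,1],[-0.001,0,0.15,0,0,0,1],[-0.001,0,0.16,0,0,0,1],[-0.001,0,0.17,0,0,0,1],[-0.001,0,0.176,0,0,0,1],[-0.001,0,0.182,0,0,0,1],[-0.001,0,0.182,0,0,0,1],[-0.001,0,0.182,0,0,0,1]])

```text
clock: 20.3
tcp_pos: [0.5468, 0.3181, 0.0933]
orientation: [0.223, 3.132, 0.0]
contact_force: [-3.3, -1.4, 6.0]
grip_width: 0.0346
```

step_arm(commands=[[0,0,0,0,0,0,-0.25],[0,0,0,0,0,0,-0.25],[0,0,0,0,0,0,-0.25],[0,0,0,0,0,0,-0.25],[0,0,-0.04,0,0,0,-0.25],[0,0,-0.1,0,0,0,-0.25],[0,0,-0.17,0,0,0,-0.25],[0,0,-0.2,0,0,0,-0.25],[0,0,-0.2,0,0,0,-0.25],[0,0,-0.2,0,0,0,-0.25]])

```text
clock: 21.55
tcp_pos: [0.546, 0.3177, 0.1921]
orientation: [-0.223, -3.134, 0.002]
contact_force: [0.1, -0.7, -0.1]
grip_width: 0.0533
```

Run:
```python
from h import *
state(); f=grab_frame("top"); cv2.imwrite("pics/t3.png",cv2.resize(f["img"][130:300,110:400,::-1],(800,469),interpolation=cv2.INTER_CUBIC))
fs=grab_frame("side"); P=box(.084,.036,.005,.039,True)
for x,y in((.5535,-.235),(.4292,-.139)):
    A=[(g,graymask(g,x,y)) for g in(f,fs)]
    for o in(A[:1],A[1:]): v,c=fit(o,P,(x,y,.0)); print(v.round(4),round(c,1))
plan(.5535,-.2349,.13,np.pi/2)
plan(.4292,-.139,.13,np.pi/2+.105)
```

```text
t 21.55 tcp [0.546  0.3177 0.1921] rv [-2.230e-01 -3.134e+00  2.000e-03] F [ 0.1 -0.7 -0.1] w 0.0533 grasp z 0.1382 q [-0.59  0.53 -0.05  1.76  0.03  0.86  0.77]
[ 0.5536 -0.2345  0.0143] 12.2
[ 0.5525 -0.2357 -0.0175] 15.5
[ 0.4283 -0.1383  0.1131] 19.5
[ 0.4296 -0.1396  0.1011] 16.2
shift [-0.1714, -1.0919, 0.0174] turn [-0.0002, -0.0001, -0.0226] dist 0.553 j7 0.77
shift [0.1019, -0.9372, 0.0173] turn [-0.0002, -0.0001, -0.0393] dist 0.471 j7 0.77
```

View pics/t3.png

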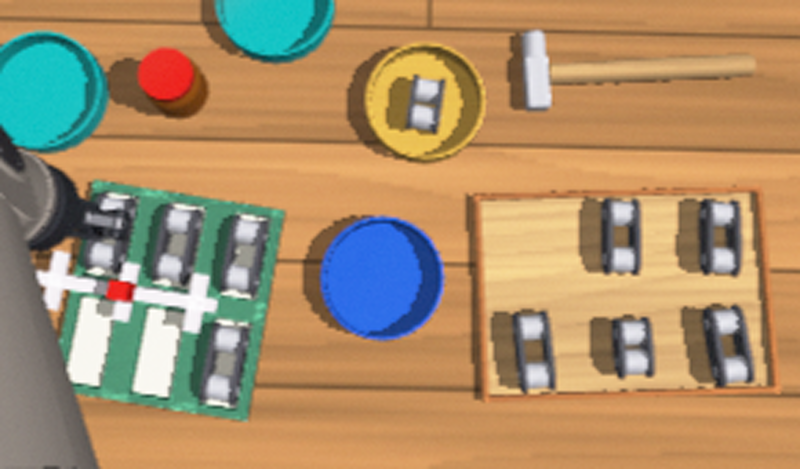

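step_arm(commands=[[0.012,-0.11,-0.02,0,0,-0.01,-0.5],[0.024,-0.22,-0.02,0,0,-0.02,-0.5],[0.036,-0.33,-0.02,0,0,-0.0393,-0.5],[0.048,-0.44,0,0,0,-0.0393,-0.5],[0.06,-0.55,0,0,0,-0.0393,-0.5],[0.072,-0.66,0,0,0,-0.0393,-0.5],[0.084,-0.77,0,0,0,-0.0393,-0.5],[0.096,-0.88,0.017,0,0,-0.0393,-0.5],[0.102,-0.937,0.017,0,0,-0.0393,-0.5],[0.102,-0.937,0.017,0,0,-0.0393,-0.5]])

```text
clock: 22.9
tcp_pos: [0.4279, -0.141, 0.1833]
orientation: [0.157, -3.135, 0.003]
contact_force: [0.1, 1.0, -0.5]
grip_width: 0.0642
```

Run:
```python
from h import *
state(); plan(.429,-.139,.037,np.pi/2+.107)
fs=grab_frame("side"); P=box(.084,.036,.005,.039,True)
v,c=fit([(fs,graymask(fs,.429,-.139))],P,(.429,-.139,.1)); print(v.round(4),round(c,1))
```

```text
t 22.9 tcp [ 0.4279 -0.141   0.1833] rv [ 1.570e-01 -3.135e+00  3.000e-03] F [ 0.1  1.  -0.5] w 0.0642 grasp z 0.1294 q [0.17 0.28 0.01 2.18 0.   0.68 1.85]
shift [-0.0031, 0.0041, 0.1847] turn [-0.0002, -0.0005, -0.0011] dist 0.092 j7 1.85
[ 0.4295 -0.1398  0.0899] 17.1
```

step_arm(commands=[[-0.003,0.004,0.06,0,0,-0.001,-0.5],[-0.003,0.004,0.12,0,0,-0.001,-0.5],[-0.003,0.004,0.16,0,0,-0.001,-0.5],[-0.003,0.004,0.184,0,0,-0.001,-0.5],[-0.003,0.004,0.184,0,0,-0.001,-0.5],[-0.003,0.004,0.184,0,0,-0.001,1],[-0.003,0.004,0.184,0,0,-0.001,1],[-0.003,0.004,0.184,0,0,-0.001,1],[-0.003,0.004,0.184,0,0,-0.001,1],[-0.003,0.004,0.184,0,0,-0.001,1]], newtons=60)

```text
clock: 24.2
tcp_pos: [0.4304, -0.1376, 0.0925]
orientation: [0.171, -3.137, 0.003]
contact_force: [-0.0, -0.3, 5.4]
grip_width: 0.0347
```

step_arm(commands=[[0,0,0,0,0,0,1],[0,0,-0.04,0,0,0,1],[0,0,-0.08,0,0,0,1],[0,0,-0.14,0,0,0,1],[0,0,-0.2,0,0,0,1],[0,0,-0.24,0,0,0,1],[0,0,-0.24,0,0,0,1],[0,0,-0.24,0,0,0,1],[0,0,-0.24,0,0,0,1],[0,0,-0.24,0,0,0,1]])

```text
clock: 25.45
tcp_pos: [0.4301, -0.1373, 0.2118]
orientation: [0.171, -3.135, 0.002]
contact_force: [-0.8, 0.2, -2.7]
grip_width: 0.0346
```

Run:
```python
from h import *
state(); plan(.431,.3358,.15,np.pi/2-.141);
```

```text
t 25.45 tcp [ 0.4301 -0.1373  0.2118] rv [ 1.710e-01 -3.135e+00  2.000e-03] F [-0.8  0.2 -2.7] w 0.0346 grasp z 0.1579 q [0.16 0.24 0.01 2.16 0.   0.75 1.85]
shift [-0.1047, 0.9404, 0.0144] turn [-0.0002, -0.0002, 0.0398] dist 0.473 j7 1.85
```

step_arm(commands=[[-0.012,0.11,0,0,0,0.01,1],[-0.024,0.22,0,0,0,0.02,1],[-0.036,0.33,0,0,0,0.03,1],[-0.05,0.45,0,0,0,0.0398,1],[-0.063,0.56,0,0,0,0.0398,1],[-0.076,0.68,0,0,0,0.0398,1],[-0.089,0.8,0,0,0,0.0398,1],[-0.1,0.9,0.014,0,0,0.0398,1],[-0.1047,0.94,0.014,0,0,0.0398,1],[-0.1047,0.94,0.014,0,0,0.0398,1]])

```text
clock: 26.7
tcp_pos: [0.4306, 0.3365, 0.2036]
orientation: [-0.218, -3.132, 0.003]
contact_force: [0.1, -0.1, -3.4]
grip_width: 0.0345
```

Run:
```python
from h import *
state(); plan(.4318,.3355,.038,np.pi/2-.141)
```

```text
t 26.7 tcp [0.4306 0.3365 0.2036] rv [-2.180e-01 -3.132e+00  3.000e-03] F [ 0.1 -0.1 -3.4] w 0.0345 grasp z 0.1497 q [-0.63  0.4  -0.18  1.94  0.1   0.81  0.57]
shift [-0.003, -0.0012, 0.2234] turn [-0.0003, -0.0003, 0.0003] dist 0.112 j7 0.57
```

step_arm(commands=[[-0.003,-0.001,0.08,0,0,0,1],[-0.003,-0.001,0.14,0,0,0,1],[-0.003,-0.001,0.17,0,0,0,1],[-0.003,-0.001,0.185,0,0,0,1],[-0.003,-0.001,0.196,0,0,0,1],[-0.003,-0.001,0.207,0,0,0,1],[-0.003,-0.001,0.215,0,0,0,1],[-0.003,-0.001,0.222,0,0,0,1],[-0.003,-0.001,0.222,0,0,0,1],[-0.003,-0.001,0.222,0,0,0,1]])

```text
clock: 27.95
tcp_pos: [0.4319, 0.3358, 0.0936]
orientation: [-0.218, -3.132, 0.003]
contact_force: [-2.3, -1.9, 7.4]
grip_width: 0.0343
```

Seated (same height as before). Release and lift.

step_arm(commands=[[0,0,0,0,0,0,-0.25],[0,0,0,0,0,0,-0.25],[0,0,0,0,0,0,-0.25],[0,0,0,0,0,0,-0.25],[0,0,-0.04,0,0,0,-0.25],[0,0,-0.1,0,0,0,-0.25],[0,0,-0.17,0,0,0,-0.25],[0,0,-0.2,0,0,0,-0.25],[0,0,-0.2,0,0,0,-0.25],[0,0,-0.2,0,0,0,-0.25]])

```text
clock: 29.2
tcp_pos: [0.4315, 0.3354, 0.1923]
orientation: [-0.218, -3.131, 0.005]
contact_force: [0.0, -0.1, 0.1]
grip_width: 0.0532
```

Run:
```python
from h import *
state(); f=grab_frame("top")
fs=grab_frame("side"); P=box(.084,.036,.005,.039,True)
cv2.imwrite("pics/s4.png",cv2.resize(fs["img"][120:240,110:270,::-1],(800,600),interpolation=cv2.INTER_CUBIC))
for x,y in((.5535,-.235),):
    A=[(g,graymask(g,x,y)) for g in(f,fs)]
    for o in(A[:1],A[1:]): v,c=fit(o,P,(x,y,.0)); print(v.round(4),round(c,1))
plan(.5532,-.2350,.13,np.pi/2)
```

```text
t 29.2 tcp [0.4315 0.3354 0.1923] rv [-0.218 -3.131  0.005] F [ 0.  -0.1  0.1] w 0.0532 grasp z 0.1384 q [-0.63  0.41 -0.18  1.95  0.1   0.79  0.56]
[ 0.5536 -0.2345  0.0143] 12.2
[ 0.5539 -0.236  -0.022 ] 16.9
shift [-0.3992, -1.0961, 0.0193] turn [-0.0005, -0.0006, -0.0221] dist 0.583 j7 0.56
```

View pics/s4.png

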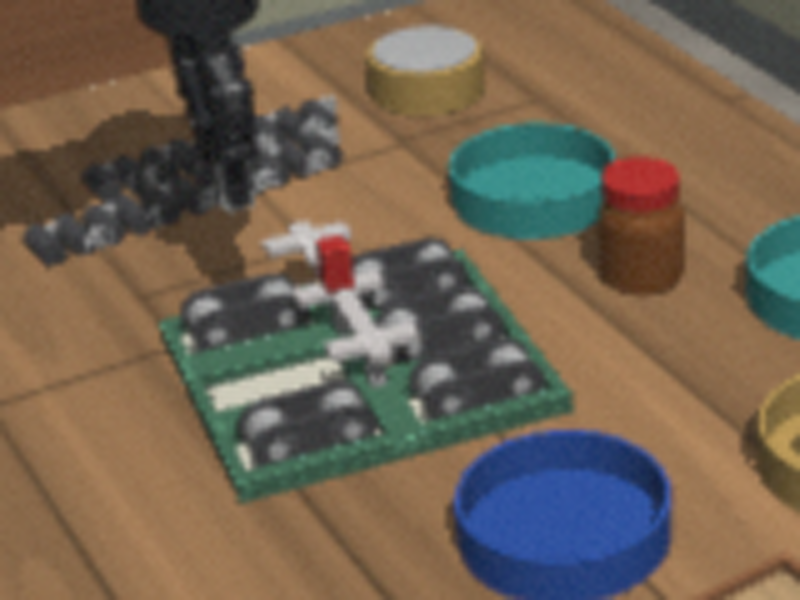

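step_arm(commands=[[-0.04,-0.11,-0.03,0,0,-0.01,-0.5],[-0.08,-0.22,-0.03,0,0,-0.022,-0.5],[-0.12,-0.33,-0.03,0,0,-0.022,-0.5],[-0.16,-0.44,-0.02,0,0,-0.022,-0.5],[-0.2,-0.55,0,0,0,-0.022,-0.5],[-0.24,-0.66,0,0,0,-0.022,-0.5],[-0.28,-0.77,0,0,0,-0.022,-0.5],[-0.32,-0.88,0,0,0,-0.022,-0.5],[-0.364,-1.0,0,0,0,-0.022,-0.5],[-0.364,-1.0,0,0,0,-0.022,-0.5]])

```text
clock: 30.55
tcp_pos: [0.5418, -0.1912, 0.1924]
orientation: [-0.015, -3.137, 0.009]
contact_force: [-0.4, 0.9, -0.4]
grip_width: 0.064
```

Run:
```python
from h import *
state(); plan(.5535,-.2352,.037,np.pi/2)
fs=grab_frame("side"); P=box(.084,.036,.005,.039,True)
v,c=fit([(fs,graymask(fs,.5535,-.235))],P,(.5535,-.235,.0)); print(v.round(4),round(c,1))
```

```text
t 30.55 tcp [ 0.5418 -0.1912  0.1924] rv [-0.015 -3.137  0.009] F [-0.4  0.9 -0.4] w 0.064 grasp z 0.1385 q [ 0.26  0.45 -0.04  1.9   0.03  0.81  1.76]
shift [-0.0252, -0.0866, 0.2034] turn [-0.0009, -0.0008, -0.0015] dist 0.111 j7 1.76
[ 0.5533 -0.2357 -0.0145] 17.9
```

step_arm(commands=[[-0.0252,-0.087,0.03,-0.001,-0.001,-0.0015,-0.5],[-0.0252,-0.087,0.06,-0.001,-0.001,-0.0015,-0.5],[-0.0252,-0.087,0.12,-0.001,-0.001,-0.0015,-0.5],[-0.0252,-0.087,0.18,-0.001,-0.001,-0.0015,-0.5],[-0.0252,-0.087,0.203,-0.001,-0.001,-0.0015,-0.5],[-0.0252,-0.087,0.203,-0.001,-0.001,-0.0015,-0.5],[-0.0252,-0.087,0.203,-0.001,-0.001,-0.0015,1],[-0.0252,-0.087,0.203,-0.001,-0.001,-0.0015,1],[-0.0252,-0.087,0.203,-0.001,-0.001,-0.0015,1],[-0.0252,-0.087,0.203,-0.001,-0.001,-0.0015,1]], newtons=60)

```text
clock: 31.85
tcp_pos: [0.5546, -0.2324, 0.0925]
orientation: [-0.005, 3.138, 0.002]
contact_force: [-1.0, -0.7, 6.2]
grip_width: 0.0345
```

step_arm(commands=[[0,0,0,0,0,0,1],[0,0,0,0,0,0,1],[0,0,-0.04,0,0,0,1],[0,0,-0.08,0,0,0,1],[0,0,-0.14,0,0,0,1],[0,0,-0.2,0,0,0,1],[0,0,-0.24,0,0,0,1],[0,0,-0.24,0,0,0,1],[0,0,-0.24,0,0,0,1],[0,0,-0.24,0,0,0,1]])

```text
clock: 33.1
tcp_pos: [0.5536, -0.2323, 0.2116]
orientation: [-0.005, 3.14, 0.003]
contact_force: [-0.2, 0.1, -2.2]
grip_width: 0.0344
```

Run:
```python
from h import *
state(); plan(.4206,.2626,.15,np.pi/2-.141)
fs=grab_frame("side"); o=obs(); z=o["tcp_pos"][2]-.0702; x,y=o["tcp_pos"][:2]
v,c=fit([(fs,graymask(fs,x,y,z=z-.017))],box(.084,.036,z-.017,z+.017,True),(x,y,0.)); print(v.round(4),c)
```

```text
t 33.1 tcp [ 0.5536 -0.2323  0.2116] rv [-5.00e-03  3.14e+00  3.00e-03] F [-0.2  0.1 -2.2] w 0.0344 grasp z 0.1577 q [ 0.32  0.46 -0.04  1.82  0.02  0.86  1.85]
shift [0.2627, 0.9907, 0.0168] turn [0.0003, 0.0003, 0.023] dist 0.513 j7 1.85
[ 0.5691 -0.2333 -0.4865] 378.51558631295654
```

step_arm(commands=[[0.03,0.11,0,0,0,0.01,1],[0.06,0.22,0,0,0,0.023,1],[0.09,0.33,0,0,0,0.023,1],[0.12,0.45,0,0,0,0.023,1],[0.15,0.56,0,0,0,0.023,1],[0.18,0.68,0,0,0,0.023,1],[0.21,0.79,0,0,0,0.023,1],[0.24,0.9,0,0,0,0.023,1],[0.2627,0.99,0.016,0,0,0.023,1],[0.2627,0.99,0.016,0,0,0.023,1]])

```text
clock: 34.4
tcp_pos: [0.4188, 0.2664, 0.2036]
orientation: [0.21, 3.134, 0.006]
contact_force: [0.3, -1.2, -3.1]
grip_width: 0.0352
```

Run:
```python
from h import *
state(); plan(.4216,.2624,.038,np.pi/2-.141)
```

```text
t 34.4 tcp [0.4188 0.2664 0.2036] rv [0.21  3.134 0.006] F [ 0.3 -1.2 -3.1] w 0.0352 grasp z 0.1497 q [-0.51  0.32 -0.21  2.06  0.09  0.76  0.66]
shift [-0.0067, -0.0079, 0.2234] turn [0.0006, -0.0, 0.0011] dist 0.112 j7 0.66
```

step_arm(commands=[[-0.0067,-0.008,0.04,0.0006,0,0.001,1],[-0.0067,-0.008,0.06,0.0006,0,0.001,1],[-0.0067,-0.008,0.06,0.0006,0,0.001,1],[-0.0067,-0.008,0.06,0.0006,0,0.001,1],[-0.0067,-0.008,0.06,0.0006,0,0.001,1],[-0.0067,-0.008,0.06,0.0006,0,0.001,1],[-0.0067,-0.008,0.06,0.0006,0,0.001,1],[-0.0067,-0.008,0.06,0.0006,0,0.001,1],[-0.0067,-0.008,0.06,0.0006,0,0.001,1],[-0.0067,-0.008,0.06,0.0006,0,0.001,1]])

```text
clock: 35.65
tcp_pos: [0.4216, 0.2621, 0.1736]
orientation: [-0.22, -3.134, 0.0]
contact_force: [-0.2, 1.1, -3.4]
grip_width: 0.0345
```

Run:
```python
from h import *
state(); plan(.4216,.2624,.038,np.pi/2-.141)
f=grab_frame("side"); o=obs(); x,y=o["tcp_pos"][:2]; z=o["tcp_pos"][2]-.0702
im=cv2.resize(f["img"][110:230,100:260,::-1],(800,600),interpolation=cv2.INTER_CUBIC)
for p in proj(f,place(box(.084,.036,z-.017,z+.017,True),x,y,-.141)): cv2.circle(im,tuple(int(v) for v in (p+.5-[100,110])*5),1,(0,255,0),-1)
cv2.imwrite("pics/s5.png",im)
```

```text
t 35.65 tcp [0.4216 0.2621 0.1736] rv [-0.22  -3.134  0.   ] F [-0.2  1.1 -3.4] w 0.0345 grasp z 0.1197 q [-0.51  0.37 -0.2   2.08  0.11  0.7   0.64]
shift [-0.0, 0.0006, 0.1634] turn [-0.0, -0.0, 0.0001] dist 0.082 j7 0.64
```

View pics/s5.png

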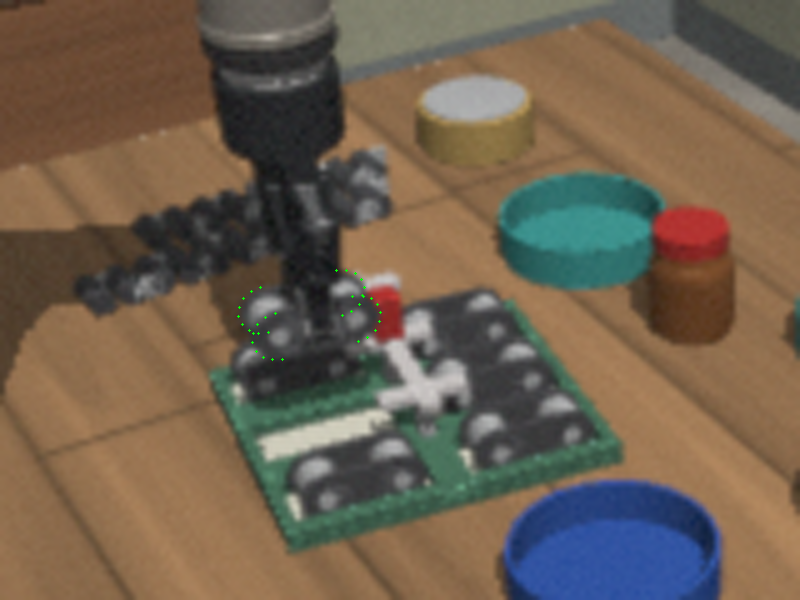

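step_arm(commands=[[0,0,0.06,0,0,0,1],[0,0,0.09,0,0,0,1],[0,0,0.115,0,0,0,1],[0,0,0.13,0,0,0,1],[0,0,0.14,0,0,0,1],[0,0,0.15,0,0,0,1],[0,0,0.157,0,0,0,1],[0,0,0.162,0,0,0,1],[0,0,0.162,0,0,0,1],[0,0,0.162,0,0,0,1]])

```text
clock: 36.95
tcp_pos: [0.4215, 0.2622, 0.0935]
orientation: [0.22, 3.134, -0.0]
contact_force: [-3.0, -2.0, 9.0]
grip_width: 0.0346
```

step_arm(commands=[[0,0,0,0,0,0,-0.25],[0,0,0,0,0,0,-0.25],[0,0,0,0,0,0,-0.25],[0,0,0,0,0,0,-0.25],[0,0,-0.04,0,0,0,-0.25],[0,0,-0.1,0,0,0,-0.25],[0,0,-0.17,0,0,0,-0.25],[0,0,-0.24,0,0,0,-0.25],[0,0,-0.24,0,0,0,-0.25],[0,0,-0.24,0,0,0,-0.25]])

```text
clock: 38.2
tcp_pos: [0.4213, 0.2619, 0.2131]
orientation: [-0.22, -3.134, 0.001]
contact_force: [0.8, 0.0, 0.4]
grip_width: 0.0533
```

Run:
```python
from h import *
state(); f=grab_frame("side"); g=grab_frame("top")
a=cv2.resize(f["img"][150:240,130:250,::-1],(800,600),interpolation=cv2.INTER_CUBIC)
k=np.array([.478,.2544,-.141])
for lx in(-.058,.058):
  for ly in(.074,0,-.074):
    c=place(np.array([[lx,ly,.023]]),*k)[0]
    for p in proj(f,place(box(.084,.036,.006,.040,True),c[0],c[1],-.141)): cv2.circle(a,tuple(int(v) for v in (p+.5-[130,150])*800/120),1,(0,255,0),-1)
cv2.imwrite("pics/s6.png",a)
plan(.4832,.2911,.15,-.141)
```

```text
t 38.2 tcp [0.4213 0.2619 0.2131] rv [-2.200e-01 -3.134e+00  1.000e-03] F [0.8 0.  0.4] w 0.0533 grasp z 0.1592 q [-0.5   0.31 -0.21  2.05  0.09  0.79  0.66]
shift [-0.1151, 0.0756, 0.0167] turn [-0.0001, -0.0004, -0.2499] dist 0.069 j7 0.66
```

View pics/s6.png

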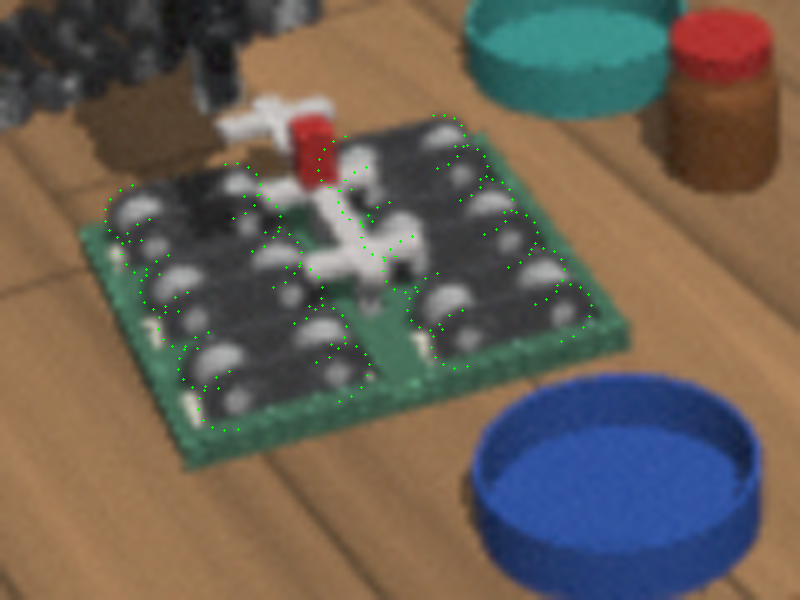

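step_arm(commands=[[0,0,-0.02,0,0,0.03,-0.5],[-0.1151,0.0756,0,0,0,0.06,-0.5],[-0.1151,0.0756,0.0167,0,0,0.12,-0.5],[-0.1151,0.0756,0.0167,0,0,0.18,-0.5],[-0.1151,0.0756,0.0167,0,0,0.25,-0.5],[-0.1151,0.0756,0.0167,0,0,0.25,-0.5],[-0.1151,0.0756,0.0167,0,0,0.25,-0.5],[-0.1151,0.0756,0.0167,0,0,0.25,-0.5],[-0.1151,0.0756,0.0167,0,0,0.25,-0.5],[-0.1151,0.0756,0.0167,0,0,0.25,-0.5]], newtons=30)

```text
clock: 39.55
tcp_pos: [0.4827, 0.2909, 0.2028]
orientation: [2.37, 2.061, -0.007]
contact_force: [-0.7, 1.0, 0.4]
grip_width: 0.0639
```

Run:
```python
from h import *
state(); plan(.4832,.2911,.076,-.141)
```

```text
t 39.55 tcp [0.4827 0.2909 0.2028] rv [ 2.37   2.061 -0.007] F [-0.7  1.   0.4] w 0.0639 grasp z 0.1489 q [-0.77  0.42  0.15  1.92 -0.08  0.81 -0.72]
shift [0.0011, 0.0013, 0.1457] turn [-0.0004, 0.0006, 0.0003] dist 0.073 j7 -0.72
```

Tool x is case +y again. Lower, pinch, then slide −0.075.

step_arm(commands=[[0.001,0.001,0.08,0,0,0,-0.5],[0.001,0.001,0.146,0,0,0,-0.5],[0.001,0.001,0.146,0,0,0,-0.5],[0.001,0.001,0.146,0,0,0,-0.5],[0.001,0.001,0.146,0,0,0,1],[0.001,0.001,0.146,0,0,0,1],[0.001,0.001,0.146,0,0,0,1],[0.001,0.001,0.146,0,0,0,1],[0.001,0.001,0.146,0,0,0,1],[0.001,0.001,0.146,0,0,0,1]])

```text
clock: 40.8
tcp_pos: [0.4833, 0.2914, 0.1307]
orientation: [2.37, 2.062, -0.005]
contact_force: [-2.2, -0.5, 6.5]
grip_width: 0.0199
```

step_arm(commands=[[-0.015,0,0,0,0,0,1],[-0.03,0,0,0,0,0,1],[-0.045,0,0,0,0,0,1],[-0.06,0,0,0,0,0,1],[-0.073,0,0,0,0,0,1],[-0.076,0,0,0,0,0,1],[-0.076,0,0,0,0,0,1],[-0.076,0,0,0,0,0,1],[-0.076,0,0,0,0,0,1],[-0.076,0,0,0,0,0,1]])

```text
clock: 42.05
tcp_pos: [0.4781, 0.2546, 0.1308]
orientation: [-2.37, -2.062, 0.003]
contact_force: [1.1, 5.0, -4.9]
grip_width: 0.0194
```

```bash
python3 -c "
from h import *
state()"
```

```text
t 42.05 tcp [0.4781 0.2546 0.1308] rv [-2.37  -2.062  0.003] F [ 1.1  5.  -4.9] w 0.0194 grasp z 0.0769 q [-0.71  0.5   0.13  2.02 -0.1   0.64 -0.65]
```

Moved back to the shut position. Release, lift, and check.

step_arm(commands=[[0,0,0,0,0,0,0],[0,0,0,0,0,0,-0.5],[0,0,0,0,0,0,-0.5],[0,0,0,0,0,0,-0.5],[0,0,0,0,0,0,-0.5],[0,0,-0.08,0,0,0,-0.5],[0,0,-0.18,0,0,0,-0.5],[0,0,-0.28,0,0,0,-0.5],[0,0,-0.28,0,0,0,-0.5],[0,0,-0.28,0,0,0,-0.5]])

```text
clock: 43.3
tcp_pos: [0.4779, 0.2546, 0.2704]
orientation: [-2.369, -2.062, 0.003]
contact_force: [-0.6, -1.1, -0.3]
grip_width: 0.064
```

Run:
```python
from h import *
state(); f=grab_frame("side"); g=grab_frame("top")
for q in(f,g):
    h=cv2.cvtColor(q["img"],cv2.COLOR_RGB2HSV); m=cv2.inRange(h,(0,180,80),(6,255,255))|cv2.inRange(h,(174,180,80),(180,255,255))
    n,l,st,c=cv2.connectedComponentsWithStats(m); print([(c[i].round(1).tolist(),int(st[i][4]),back(q,c[i],.075)[:2].round(4)) for i in range(1,n) if st[i][4]>5])
cv2.imwrite("pics/fin.png",np.hstack([cv2.resize(q,(400,300),interpolation=cv2.INTER_CUBIC)[:,:,::-1] for q in(f["img"][150:240,130:250],g["img"])]))
```

```text
t 43.3 tcp [0.4779 0.2546 0.2704] rv [-2.369 -2.062  0.003] F [-0.6 -1.1 -0.3] w 0.064 grasp z 0.2165 q [-0.74  0.3   0.17  1.92 -0.06  0.93 -0.69]
[([238.0, 156.4], 103, array([0.7133, 0.2571])), ([180.2, 177.2], 30, array([0.4766, 0.2446])), ([458.7, 345.8], 587, array([ 0.6552, -0.6383]))]
[([169.6, 156.7], 314, array([0.7085, 0.2569])), ([447.8, 154.1], 130, array([ 0.735 , -0.5599])), ([455.0, 170.4], 172, array([ 0.6862, -0.5777])), ([165.9, 237.1], 53, array([0.4769, 0.254 ]))]
```

View pics/fin.png

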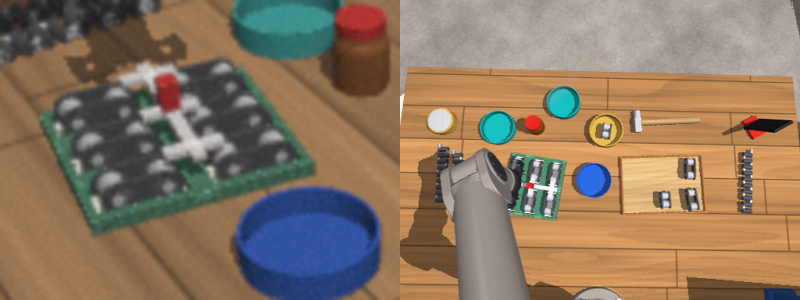

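The handle's pixel positions, (165.9, 237.1) in the top view and (180.2, 177.2) in the side view, match its starting ones. The bar is shut, all six pockets are filled, and the tray holds two spares and D1.

```bash
python3 -c "
from bench import r
print(r.hand_in())"
```

```text
the job is handed in; nothing more can be done
None
```

The job is done and handed in at about 43 s of the 210 s allowed; the hand-in reported no verdict.

**What I did:** I slid the lock bar open and put the short link W1 in the brass tin. I then seated three full-length steel links from the stock tray in the three empty pockets and slid the bar shut.

**Last checks:**
- **Bar:** after shutting, the red handle was back within 0.4 px of its starting position in both camera views.
- **Seating:** before shutting, all six links matched the projected seat outlines in the side view. Each placed link stopped at the height expected for a seated link.
- **Everything else:** W1 lies in the tin, the two unused spares and D1 are still in the stock tray, and the jar and hammer look unmoved.
- **Grip:** one small change in finger opening (about 0.8 mm) showed up while carrying the third link. A side-view check showed no slip.
- **Failed or disagreeing checks:**
    - The automatic fit of the held third link failed because the fingers got in the way, so I checked that link by eye.
    - The side-view fit of the tin found nothing. I used its top-view position, which agreed with the trained network's side-view point to about 1 cm.
    - The two camera fits of the case agreed to about 3 mm.

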